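Clear the bottles and set up a circuit board for brush coating

ROBOT

A 6-joint arm with a two-finger parallel gripper is mounted at the origin on the work surface. World frame = base frame: x ahead of the robot, y to its left, z up, the work surface at z = 0. Lengths are in m, angles in rad, forces in N, time in s.
With the tool pointing down it reaches from about 0.25 to 0.775 m from the base axis. Payload 4 kg.
Tool frame: the origin (TCP) lies on the centre line of the jaws, within the pads' length; the fingertips stand 22 mm ahead of it and the grasp point (between the pads) lies 3 mm ahead of it; z points along the fingers, y is the direction in which the jaws open and shut (so a half turn about z gives the same grasp; the last joint's range is limited). The gripper opens to 94 mm and grips with 3 to 60 N. Pads are 16 mm wide; open, the fingers measure 119 mm over their backs; the gripper's body (75 mm by 177 mm) begins 78 mm behind the grasp point.
Start: joints at [1.244, 0.087, 1.371, -0, 1.684, -0.103], TCP at [0.122, 0.536, 0.228] pointing down, gripper open.
Joint ranges: [-3.1, 3.1], [-0.76, 2.03], [0.27, 2.55], [-1.08, 4.22], [0.17, 2.65], [-2.57, 2.57]. Speed limits (rad/s): [2.79, 2.79, 3.14, 3.14, 3.14, 3.14].

INTERFACE

Orientations are given as [roll, pitch, yaw] about the fixed x, y, z axes, in that order (R = Rz(yaw) Ry(pitch) Rx(roll)).
In Python, from bench import robot gives the robot as it stands. The module is installed in compiled form; this text tells all that it offers.
- The arm moves only by the shell command python3 -m inch 'ROWS'. ROWS is JSON, a list of rows, each an object with "linear": the shift along the world's x, y, z scaled (see below), a list of three; "twist": the turn about the world's z scaled (see below); "gripper": the opening, from 0 (shut) to 1 (fully open). In form: [{"linear": [x, y, z], "twist": twist, "gripper": gripper}, ...]. A call has 1 to 10 rows; each row is the pose to reach, as a shift and turn from the pose commanded when the call began; what a row does not reach only later rows make up. The controller multiplies each number of a shift by 0.1 m and each number of a turn by 60 degrees. A row lasts 1/12 s, in which the tool goes at most 41.7 mm and 7.16 degrees, less where a joint would pass 70% of its speed; a pose out of reach is approached as far as the arm can. A call with a number of a shift or a turn outside -1 to 1 is refused whole. A call with a gripper value outside its range is refused whole. The fingers move at their own pace and stop on an object; the grip force is fixed at half the most. Time passes only in rows, so rows that repeat a pose let the fingers close. It gives the time, the measured TCP pose, the force and the opening at its end, in the units of the state.
- robot.get_obs(): the state, without advancing time (a new reading comes with each control period).
- robot.snapshot(name): name is "scene" or "top"; returns a dict with "image" (384x512x3 uint8, red, green, blue), "depth" (384x512 float32, m along the optical axis (not along the pixel's ray), 0 where there is no reading), "mtx" (3x3 intrinsics, pixels), "rvec" (rotation vector, rad) and "tvec" (3), from world to camera coordinates, as OpenCV has them. Camera axes: x right, y down, z forward; pixel columns grow to the right and rows downward; lengths in m; the calibration is good to about 2 mm. A picture is of the moment at which its call begins.
- robot.close_job(): hands the job in, once; it reports no verdict.
The state is a dict: "time": time; "joint_positions": joint angles; "qvel": joint speeds; "joint_torque": joint torques, N m; "tool_pos": TCP position; "ee_rot": TCP orientation; "wrist_force": force on the tool from outside, world axes, zero at the start; "wrist_torque": the same for the moment, N m; "width": finger opening in m.
Only numpy, scipy, OpenCV 4.12 (cv2) and the standard library are available. Lean on these libraries where they do the work, as an engineer would, in place of code of your own. Each camera call takes 0.05 s, during which the arm holds its last target.

TASK

Get the bench ready for brush-coating the circuit board. First clear all the amber bottles standing in front of the board: set each one down gently, not dropped, and upright on the white riser. Then lay the straightedge flat on the bench, flush against the board's bare front edge and covering its whole length, as a guide for the brush hand; last of all, stand the squat coating jar gently in the middle of the steel drip plate, tip nothing over and leave the other things on the bench where they are.

Things in the scene. Friction and masses are not known exactly. Their poses are not given: they have to be found in the camera images.
- bottle1: amber bottle with a black screw cap, 130 mm tall with the cap; round body 48 mm across up to 82 mm, then a shoulder; the cap is 32 mm across and takes up the top 28 mm; 0.15 to 0.35 kg. It starts upright on the bench in front of the circuit board; absent (None) in some starts. Origin: centre of its underside; z up along the bottle. It is to stand on the riser
- bottle2: amber bottle with a black screw cap, 130 mm tall with the cap; round body 48 mm across up to 82 mm, then a shoulder; the cap is 32 mm across and takes up the top 28 mm; 0.15 to 0.35 kg. It starts upright on the bench in front of the circuit board; absent (None) in some starts. Origin: centre of its underside; z up along the bottle. It is to stand on the riser
- bottle3: amber bottle with a black screw cap, 105 mm tall with the cap; round body 48 mm across up to 57 mm, then a shoulder; the cap is 32 mm across and takes up the top 28 mm; 0.15 to 0.35 kg. It starts upright on the bench in front of the circuit board; absent (None) in some starts. Origin: centre of its underside; z up along the bottle. It is to stand on the riser
- bottle4: amber bottle with a black screw cap, 105 mm tall with the cap; round body 48 mm across up to 57 mm, then a shoulder; the cap is 32 mm across and takes up the top 28 mm; 0.15 to 0.35 kg. It starts upright on the bench in front of the circuit board; absent (None) in some starts. Origin: centre of its underside; z up along the bottle. It is to stand on the riser
- jar: squat white jar of coating with a flat bare-metal lid, 64 mm tall: body 56 mm across up to 44 mm, lid 54 mm across over the top 20 mm; 0.18 to 0.33 kg. It starts upright at the right of the bench, and is to stand on the steel drip plate. Origin: centre of its underside; z up
- rule: loose aluminium straightedge: a flat bar 260 mm long (its y axis), 40 mm wide (x) and 10 mm thick, with a grip rib 12 mm wide, 220 mm long and 20 mm high standing along the middle of its top (rib top 30 mm above the underside); 0.26 to 0.46 kg, the same both ways round. It starts lying flat, left of centre. Origin: centre of its underside; z up
- board_edge (a point): middle of the bare long edge of the circuit board, at bench level. The board sits on a black carrier plate of the same outline that is fixed to the bench: 150 mm deep (x) by 220 mm long (y), its upright side faces 10 mm high. x points from this edge into the board, horizontally, y along the edge, z up. This is the long edge nearest the robot; the grey terminal strip (24 mm high) runs along the opposite edge, and nothing within 80 mm of the bare edge stands higher than 14 mm
- riser_top (a point): middle of the top of the riser, a low white shelf fixed to the left of the bench: top 360 mm long (x) by 180 mm (y), flat, without a rim, 70 mm above the bench. z up
- plate: round steel drip plate fixed to the bench, between the circuit board and the riser: a flat disc 110 mm across and 5 mm thick, without a rim. Origin: centre of its underside, at bench level
- meter: bystander: grey multimeter lying near the robot, 85 x 165 x 38 mm; origin centre of underside
- pliers: bystander: pliers lying at the far right, about 140 mm long, 12 mm high
- tape: bystander: roll of yellow tape lying flat, 90 mm across, 20 mm high, beside the far end of the riser
- reel: bystander: reel of solder, 64 mm across, 38 mm high, beyond the drip plate
- bin: bystander: blue parts bin 100 x 140 x 50 mm, beyond the board
- brushcup: bystander: clear cup of brushes, 68 mm across, 155 mm high over the brushes, right of the board

How it is judged:
By the outcome, as a careful person would: the job done as asked, in the order asked, and still so for the second after the job is handed in, with the robot touching nothing.
Of bottle1, bottle2, bottle3, bottle4 only 3 to 4 are there at a start; the rules pass over those that are not, and their reading is None.
At some moment in a run one of rule, jar may be knocked a few centimetres aside while the robot is not near it.
It also fails if it takes over 210 s, if anything falls off the work surface, if the arm or the gripper's body presses on something with over 40 N, if the wrist force passes 120 N, or if a joint passes its speed limit or range.

## Working session

There is one attempt and no reset: what is moved stays moved. The work goes in short steps, Python scripts to look and compute and a shell command to move; the robot and the scene stay as the last step left them, time stands still between calls to the robot, and variables do not carry over. Pictures are saved under pics/ and viewed, and the job is handed in when it is done.

```bash
mkdir -p pics
cat > h.py <<'E'
import numpy as np, cv2
from bench import robot
def snap(n,f):
    s=robot.snapshot(n); cv2.imwrite('pics/'+f,cv2.cvtColor(s['image'],cv2.COLOR_RGB2BGR)); np.savez('pics/'+f+'.npz',**s); return s
def cam(s):
    R=cv2.Rodrigues(np.array(s['rvec'],float))[0]; t=np.array(s['tvec'],float).reshape(3); return R,t,np.array(s['mtx'])
def ray(s,u,v,z):
    R,t,K=cam(s); d=R.T@(np.linalg.inv(K)@[u,v,1]); c=-R.T@t; return c+d*(z-c[2])/d[2]
def cloud(s):
    R,t,K=cam(s); d=s['depth']; v,u=np.mgrid[:d.shape[0],:d.shape[1]]
    P=np.stack([(u-K[0,2])/K[0,0]*d,(v-K[1,2])/K[1,1]*d,d],-1)
    return (P-t)@R
E
python3 - <<'E'
from h import *
for n in('scene','top'):
    s=snap(n,n+'0.png'); R,t,K=cam(s); print(n,-R.T@t,R[2])
print(robot.get_obs())
E
```

```text
scene [ 1.22867388 -0.07283994  1.13707843] [-0.54702541 -0.01587606 -0.83696544]
top [ 0.47362114 -0.0813475   1.47692458] [ 0.05327223  0.01025701 -0.99852735]
{'time': 0.1, 'joint_positions': array([ 1.24385949e+00,  8.79087722e-02,  1.37207029e+00, -4.55155949e-05,
        1.68355974e+00, -1.03095909e-01]), 'qvel': array([-0.00126774, -0.00124774, -0.00543265,  0.00084726,  0.00039971,
       -0.00114094]), 'joint_torque': array([ 1.93870954e-03, -3.41253483e+01, -3.03299975e+01,  7.19950092e-02,
        3.04352771e-02, -1.08402871e-04]), 'tool_pos': array([0.12196576, 0.53586748, 0.22642268]), 'ee_rot': array([-3.13965218e+00, -1.55288422e-04,  2.91774649e+00]), 'wrist_force': array([-1.12701165, -0.45635884, -0.58769013]), 'wrist_torque': array([ 0.05610685,  0.02171543, -0.01500435]), 'width': 0.09422818414117261}
```

View pics/scene0.png

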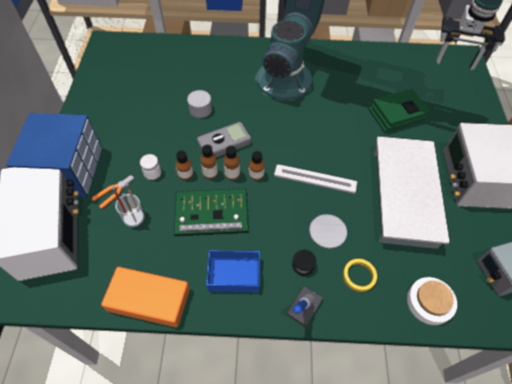

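View pics/top0.png

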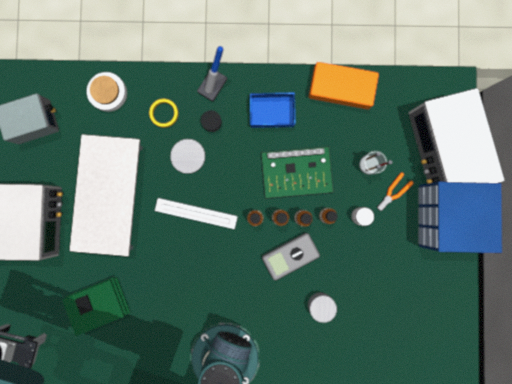

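The pictures show four bottles in a row (top view, cols 256–329, row ~217), the rule at (196,213), the board at (297,172), the plate at (188,156), the riser at (105,195) and the jar at (363,216). Next I'll measure these.

```bash
cat >> h.py <<'E'
def seg(s,box,zlo,zhi,P=None):
    P=cloud(s) if P is None else P
    u0,v0,u1,v1=box; m=np.zeros(P.shape[:2],bool); m[v0:v1,u0:u1]=1
    return m&(s['depth']>0)&(P[...,2]>zlo)&(P[...,2]<zhi)
def rect(pts):
    c,sz,a=cv2.minAreaRect((pts[:,:2]*1000).astype(np.float32)); return np.round(c,1),np.round(sz,1),round(a,2)
E
python3 - <<'E'
from h import *
s=robot.snapshot('top');P=cloud(s)
def show(n,box,lo,hi):
    m=seg(s,box,lo,hi,P);p=P[m]
    c,r=cv2.minEnclosingCircle((p[:,:2]*1000).astype(np.float32))
    print(n,len(p),'circ',np.round(c,1),round(r,1),'rect',*rect(p),'z',np.round(np.percentile(p[:,2],[5,50,95]),4))
for i,(u,v) in enumerate([(256,217),(281,217),(305,218),(329,216)]): show('b%d'%i,(u-12,v-14,u+12,v+14),.085,.2)
for i,(u,v) in enumerate([(256,217),(281,217),(305,218),(329,216)]): show('cap%d'%i,(u-12,v-14,u+12,v+14),.12,.2)
show('jar',(345,200,380,232),.05,.1)
show('rule',(145,190,245,235),.004,.05)
show('rib',(145,190,245,235),.022,.05)
show('board',(255,140,340,203),.005,.05)
show('riser',(60,125,150,262),.06,.08)
show('plate',(165,135,210,178),.0025,.02)
show('meter',(255,228,325,285),.02,.05)
show('cup',(355,145,392,180),.03,.2)
m=seg(s,(380,170,420,212),.005,.05,P); print('pl',P[m].min(0),P[m].max(0))
m=seg(s,(220,240,500,255),-.1,.5,P); print('bench z',np.median(P[m][:,2]))
E
```

```text
b0 87 circ [442.8 -85.8] 15.6 rect [443.4 -86.1] [29.8 27. ] 1.01 z [0.0998 0.1037 0.1075]
b1 164 circ [ 445.  -164.2] 23.2 rect [ 444.8 -164.1] [44.4 41.9] 64.69 z [0.0857 0.1251 0.1326]
b2 154 circ [ 444.2 -234.6] 22.9 rect [ 446.  -235.3] [42.2 42. ] 2.35 z [0.0861 0.1261 0.1323]
b3 97 circ [ 452.9 -315. ] 16.1 rect [ 453.6 -314. ] [30.1 29.9] 3.41 z [0.097  0.1026 0.1076]Traceback (most recent call last):
  File "<stdin>", line 8, in <module>
  File "<stdin>", line 6, in show
    return _quantile_unchecked(
        a, q, axis, out, overwrite_input, method, keepdims, weights)
    return _ureduce(a,
                    func=_quantile_ureduce_func,
    ...<5 lines>...
                    overwrite_input=overwrite_input,
                    method=method)
    r = func(a, **kwargs)
    result = _quantile(arr,
                       quantiles=q,
    ...<2 lines>...
                       out=out,
                       weights=wgt)
    slices_having_nans = np.isnan(arr[-1, ...])
                                  ~~~^^^^^^^^^
IndexError: index -1 is out of bounds for axis 0 with size 0
```

```bash
cat >> h.py <<'E'
def show(s,P,n,box,lo,hi):
    m=seg(s,box,lo,hi,P);p=P[m]
    if len(p)<5: print(n,'none');return
    c,r=cv2.minEnclosingCircle((p[:,:2]*1000).astype(np.float32))
    print(n,len(p),'circ',np.round(c,1),round(r,1),'med',np.round(np.median(p[:,:2],0)*1000,1),'rect',*rect(p),'z',np.round(np.percentile(p[:,2],[5,50,95]),4))
E
python3 - <<'E'
from h import *
s=robot.snapshot('top');P=cloud(s)
f=lambda *a: show(s,P,*a)
B=[(256,217),(281,217),(305,218),(329,216)]
for i,(u,v) in enumerate(B): f('cap%d'%i,(u-12,v-14,u+12,v+14),[.09,.115,.115,.09][i],.2)
f('jar',(345,200,380,232),.05,.1)
f('rule',(145,190,245,235),.004,.05)
f('rib',(145,190,245,235),.022,.05)
f('board',(255,140,340,203),.005,.05)
f('riser',(60,125,150,262),.06,.08)
f('plate',(165,135,210,178),.0025,.02)
f('meter',(255,228,325,285),.02,.05)
f('cup',(355,145,392,180),.03,.2)
f('reel',(198,108,224,133),.025,.2)
f('tape',(145,97,182,130),.01,.2)
f('pliers',(375,170,420,212),.005,.05)
m=seg(s,(220,240,500,255),-.1,.5,P); print('bench z',np.median(P[m][:,2]))
s=robot.snapshot('scene');P=cloud(s);f=lambda *a: show(s,P,*a)
f('S board',(170,185,252,238),.005,.05)
f('S rule',(268,160,362,195),.005,.05)
f('S riser',(370,130,448,248),.06,.08)
f('S plate',(300,205,355,250),.0025,.02)
f('S jar',(135,145,165,185),.05,.1)
for i,(u,v) in enumerate([(257,160),(232,155),(209,153),(183,158)]):
    f('S cap%d'%i,(u-10,v-12,u+10,v+10),[.09,.115,.115,.09][i],.2)
m=seg(s,(150,250,200,265),-.1,.5,P); print('bench z',np.median(P[m][:,2]))
E
```

```text
cap0 86 circ [442.8 -85.7] 15.6 med [443.3 -86.1] rect [443.4 -86.1] [29.8 26.9] 1.21 z [0.0996 0.1036 0.108 ]
cap1 94 circ [ 446.2 -164.2] 15.7 med [ 445.5 -163.7] rect [ 445.4 -163.6] [29.3 29.8] 0.64 z [0.124  0.1282 0.1334]
cap2 94 circ [ 444.8 -235.9] 16.1 med [ 444.2 -235.3] rect [ 445.2 -235.3] [29.5 29. ] 40.04 z [0.1237 0.1285 0.1339]
cap3 95 circ [ 453.4 -315.1] 15.7 med [ 453.7 -314. ] rect [ 453.7 -314.4] [29.9 29.9] 89.9 z [0.0981 0.1038 0.1079]
jar 250 circ [ 453.6 -421.7] 27.1 med [ 454.7 -421.3] rect [ 453.5 -422.1] [52.  51.3] 0.9 z [0.0552 0.0624 0.0677]
rule 1089 circ [459.4 106.8] 170.6 med [453.3 101.1] rect [457.  106.7] [140.9 318.4] 1.11 z [0.0045 0.0094 0.031 ]
rib 263 circ [452.4 103.3] 110.2 med [453.6 104.6] rect [452.8 103.2] [220.   12.3] 78.28 z [0.0241 0.0287 0.0335]
board 3053 circ [ 596.5 -231.8] 158.3 med [ 591.2 -219. ] rect [ 594.7 -227.3] [199.6 257.8] 1.19 z [0.0058 0.0103 0.0233]
riser 6806 circ [505.9 378.6] 199.0 med [503.7 377.6] rect [505.7 378.7] [182.9 361. ] 86.46 z [0.0635 0.0683 0.0732]
plate 697 circ [638.5 137. ] 96.8 med [636.3 133.
[... 1084 characters left out ...]
[637.1 135.2] rect [621.2 132.7] [147.5 164.7] 0.68 z [0.0027 0.0047 0.0081]
S jar 228 circ [ 454.8 -422.4] 29.3 med [ 458.9 -420.9] rect [ 455.  -422.7] [55.9 52.3] 30.89 z [0.0533 0.0623 0.0663]
S cap0 97 circ [443.5 -87. ] 16.7 med [446.7 -86.1] rect [443.3 -86.6] [32.3 29.8] 24.18 z [0.0922 0.1033 0.1073]
S cap1 99 circ [ 447.9 -164. ] 17.7 med [ 450.3 -164. ] rect [ 447.9 -164.2] [32.3 30.6] 0.17 z [0.118  0.1286 0.1325]
S cap2 100 circ [ 446.2 -236.6] 17.9 med [ 450.4 -235. ] rect [ 446.8 -236.1] [34.5 30.6] 1.58 z [0.1182 0.1277 0.1327]
S cap3 96 circ [ 454.5 -315.3] 17.9 med [ 458.  -314.3] rect [ 454.8 -314.8] [31.9 30.4] 74.87 z [0.0929 0.1032 0.1066]
bench z -0.0006997718170125145
```

Measurements from the two views agree within a few mm. Bottle centres in mm:

| Bottle | x | y | Height |
|---|---|---|---|
| b0 | 443 | −86 | short |
| b1 | 446 | −164 | tall |
| b2 | 445 | −236 | tall |
| b3 | 454 | −315 | short |

I'll grip the caps with the jaws along x.

```bash
python3 -m inch '[{"linear":[0.5,-0.5,0.1],"twist":-0.35,"gripper":0.65},{"linear":[1,-0.9,0.2],"twist":-0.5,"gripper":0.65},{"linear":[1,-1,0.2],"twist":-0.643,"gripper":0.65},{"linear":[1,-1,0.2],"twist":-0.643,"gripper":0.65},{"linear":[1,-1,0.2],"twist":-0.643,"gripper":0.65},{"linear":[1,-1,0.2],"twist":-0.643,"gripper":0.65}]'
python3 -m inch '[{"linear":[1,-1,0],"twist":-0.643,"gripper":0.65},{"linear":[1,-1,0],"twist":-0.643,"gripper":0.65},{"linear":[1,-1,0],"twist":-0.643,"gripper":0.65},{"linear":[1,-1,0],"twist":-0.643,"gripper":0.65},{"linear":[1,-1,0],"twist":-0.643,"gripper":0.65},{"linear":[1,-1,0],"twist":-0.643,"gripper":0.65}]'
python3 -m inch '[{"linear":[1,-1,0],"twist":0,"gripper":0.65},{"linear":[1,-1,0],"twist":0,"gripper":0.65},{"linear":[1,-1,0],"twist":0,"gripper":0.65},{"linear":[1,-1,0],"twist":0,"gripper":0.65}]'
python3 -m inch '[{"linear":[0,-1,0],"twist":0,"gripper":0.65},{"linear":[0,-1,0],"twist":0,"gripper":0.65},{"linear":[0,-1,0],"twist":0,"gripper":0.65}]'
python3 -m inch '[{"linear":[0,-1,0],"twist":0,"gripper":0.65},{"linear":[0,-1,0],"twist":0,"gripper":0.65},{"linear":[0,-1,0],"twist":0,"gripper":0.65}]'
python3 -m inch '[{"linear":[0.2,-1,0],"twist":0,"gripper":0.65},{"linear":[0.2,-1,0],"twist":0,"gripper":0.65},{"linear":[0.2,-1,0],"twist":0,"gripper":0.65},{"linear":[0.2,-1,0],"twist":0,"gripper":0.65}]'
```

```text
time: 0.75
tool_pos: [0.2232, 0.4354, 0.248]
ee_rot: [3.14, -0.0, 2.237]
wrist_force: [-0.4, -0.9, 0.9]
width: 0.0615
time: 1.25
tool_pos: [0.323, 0.3351, 0.2474]
ee_rot: [3.142, 0.0, 1.563]
wrist_force: [0.8, 0.1, 1.2]
width: 0.0615
time: 1.58
tool_pos: [0.4245, 0.2331, 0.2472]
ee_rot: [3.14, 0.002, 1.567]
wrist_force: [0.3, 0.0, -0.5]
width: 0.0611
time: 1.83
tool_pos: [0.422, 0.1327, 0.2473]
ee_rot: [-3.141, 0.002, 1.568]
wrist_force: [0.2, 0.6, 0.3]
width: 0.0611
time: 2.08
tool_pos: [0.4217, 0.0326, 0.2475]
ee_rot: [3.141, 0.002, 1.567]
wrist_force: [-0.2, 1.2, 0.0]
width: 0.0609
time: 2.42
tool_pos: [0.4423, -0.0672, 0.247]
ee_rot: [-3.141, 0.001, 1.565]
wrist_force: [0.6, -0.1, 0.1]
width: 0.0612
```

```bash
python3 -m inch '[{"linear":[0.01,-0.19,-0.3],"twist":0,"gripper":0.65},{"linear":[0.01,-0.19,-0.6],"twist":0,"gripper":0.65},{"linear":[0.01,-0.19,-0.9],"twist":0,"gripper":0.65},{"linear":[0.01,-0.19,-0.9],"twist":0,"gripper":0.65}]'
python3 -m inch '[{"linear":[0,0,-0.3],"twist":0,"gripper":0.65},{"linear":[0,0,-0.5],"twist":0,"gripper":0.65},{"linear":[0,0,-0.59],"twist":0,"gripper":0.65},{"linear":[0,0,-0.59],"twist":0,"gripper":0.65},{"linear":[0,0,-0.59],"twist":0,"gripper":0.2},{"linear":[0,0,-0.59],"twist":0,"gripper":0.2},{"linear":[0,0,-0.59],"twist":0,"gripper":0.2},{"linear":[0,0,-0.59],"twist":0,"gripper":0.2},{"linear":[0,0,-0.59],"twist":0,"gripper":0.2},{"linear":[0,0,-0.59],"twist":0,"gripper":0.2}]'
```

```text
time: 2.75
tool_pos: [0.4389, -0.0807, 0.1509]
ee_rot: [-3.129, -0.005, 1.571]
wrist_force: [-1.8, 0.8, -0.5]
width: 0.061
time: 3.58
tool_pos: [0.4436, -0.0829, 0.0996]
ee_rot: [3.14, 0.001, 1.571]
wrist_force: [-0.9, -0.3, 3.1]
width: 0.0314
```

Run:
```python
from h import *
s=snap('scene','g1.png')
cv2.imwrite('pics/g1c.png',cv2.resize(cv2.cvtColor(s['image'],cv2.COLOR_RGB2BGR)[90:250,130:370],None,fx=3,fy=3))
```

```text
(no output)
```

View pics/g1c.png

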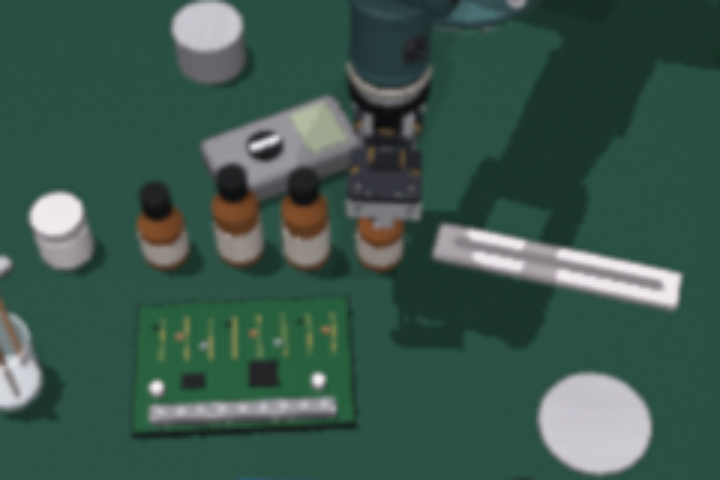

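Width 31 mm, so the cap is gripped. In the picture the jaws are on the bottle at (380,220) and nothing else has been disturbed. Next I lift it and carry it to the riser.

```bash
python3 -m inch '[{"linear":[0,0,0.2],"twist":0,"gripper":0.2},{"linear":[0,0,0.5],"twist":0,"gripper":0.2},{"linear":[0,0,0.9],"twist":0,"gripper":0.2},{"linear":[0,0,1],"twist":0,"gripper":0.2},{"linear":[0,0,1],"twist":0,"gripper":0.2}]'
python3 -m inch '[{"linear":[0,0.25,0.2],"twist":0,"gripper":0.2},{"linear":[0,0.6,0.2],"twist":0,"gripper":0.2},{"linear":[0,1,0.2],"twist":0,"gripper":0.2}]'
python3 -m inch '[{"linear":[0,0.4,0],"twist":0,"gripper":0.2},{"linear":[0,0.8,0],"twist":0,"gripper":0.2},{"linear":[0,1,0],"twist":0,"gripper":0.2}]'
python3 -m inch '[{"linear":[0,0.4,0],"twist":0,"gripper":0.2},{"linear":[0,0.8,0],"twist":0,"gripper":0.2},{"linear":[0,1,0],"twist":0,"gripper":0.2}]'
python3 -m inch '[{"linear":[0,0.4,0],"twist":0,"gripper":0.2},{"linear":[-0.1,0.8,0],"twist":0,"gripper":0.2},{"linear":[-0.1,1,0],"twist":0,"gripper":0.2}]'
python3 -m inch '[{"linear":[-0.2,0.4,0],"twist":0,"gripper":0.2},{"linear":[-0.2,0.7,0],"twist":0,"gripper":0.2},{"linear":[-0.2,0.9,0],"twist":0,"gripper":0.2},{"linear":[-0.2,1,0],"twist":0,"gripper":0.2},{"linear":[-0.2,1,0],"twist":0,"gripper":0.2},{"linear":[-0.2,1,0],"twist":0,"gripper":0.2}]'
```

```text
time: 4.05
tool_pos: [0.4451, -0.0834, 0.2021]
ee_rot: [3.134, 0.002, 1.571]
wrist_force: [0.9, -0.4, -2.0]
width: 0.0314
time: 4.3
tool_pos: [0.4427, 0.0173, 0.2168]
ee_rot: [-3.14, 0.0, 1.567]
wrist_force: [1.1, -0.3, -1.9]
width: 0.0316
time: 4.55
tool_pos: [0.4413, 0.1208, 0.2154]
ee_rot: [-3.137, -0.001, 1.574]
wrist_force: [0.2, -0.7, -1.9]
width: 0.0315
time: 4.8
tool_pos: [0.4413, 0.2207, 0.215]
ee_rot: [-3.136, -0.0, 1.574]
wrist_force: [0.3, 0.1, -2.2]
width: 0.0313
time: 5.05
tool_pos: [0.4303, 0.3205, 0.2147]
ee_rot: [-3.135, 0.001, 1.575]
wrist_force: [0.3, -1.0, -1.2]
width: 0.0315
time: 5.55
tool_pos: [0.4127, 0.4163, 0.2163]
ee_rot: [-3.139, 0.003, 1.571]
wrist_force: [0.0, -0.0, -1.5]
width: 0.0312
```

```bash
python3 -m inch '[{"linear":[0,0,-0.15],"twist":0,"gripper":0.2},{"linear":[0,0,-0.3],"twist":0,"gripper":0.2},{"linear":[0,0,-0.38],"twist":0,"gripper":0.2},{"linear":[0,0,-0.42],"twist":0,"gripper":0.2},{"linear":[0,0,-0.43],"twist":0,"gripper":0.2},{"linear":[0,0,-0.43],"twist":0,"gripper":0.2}]'
python3 -m inch '[{"linear":[0,0,-0.01],"twist":0,"gripper":0.2},{"linear":[0,0,-0.02],"twist":0,"gripper":0.2},{"linear":[0,0,-0.02],"twist":0,"gripper":0.2}]'
python3 -m inch '[{"linear":[0,0,-0.01],"twist":0,"gripper":0.2},{"linear":[0,0,-0.02],"twist":0,"gripper":0.2},{"linear":[0,0,-0.02],"twist":0,"gripper":0.2}]'
```

```text
time: 6.05
tool_pos: [0.4134, 0.4166, 0.1756]
ee_rot: [3.141, 0.0, 1.57]
wrist_force: [0.6, -0.4, -1.9]
width: 0.0315
time: 6.3
tool_pos: [0.4133, 0.4174, 0.1741]
ee_rot: [3.141, -0.001, 1.571]
wrist_force: [0.5, 0.7, -1.3]
width: 0.0319
time: 6.55
tool_pos: [0.413, 0.4173, 0.1713]
ee_rot: [-3.141, 0.0, 1.571]
wrist_force: [0.5, 0.2, -2.2]
width: 0.0316
```

```bash
python3 -m inch '[{"linear":[0,0,-0.01],"twist":0,"gripper":0.2},{"linear":[0,0,-0.02],"twist":0,"gripper":0.2},{"linear":[0,0,-0.02],"twist":0,"gripper":0.2}]'
python3 -m inch '[{"linear":[0,0,-0.01],"twist":0,"gripper":0.2},{"linear":[0,0,-0.01],"twist":0,"gripper":0.2}]'
```

```text
time: 6.8
tool_pos: [0.4131, 0.4174, 0.1697]
ee_rot: [3.141, -0.0, 1.571]
wrist_force: [-0.4, 1.1, -0.9]
width: 0.0314
time: 6.97
tool_pos: [0.4131, 0.4175, 0.1697]
ee_rot: [3.141, -0.001, 1.571]
wrist_force: [-1.2, -0.5, 3.1]
width: 0.0314
```

Contact force changed sign at exactly the predicted height, so the bottle is on the riser. I release it and return for b1.

```bash
python3 -m inch '[{"linear":[0,0,0],"twist":0,"gripper":0.4},{"linear":[0,0,0],"twist":0,"gripper":0.65},{"linear":[0,0,0],"twist":0,"gripper":0.65},{"linear":[0,0,0],"twist":0,"gripper":0.65},{"linear":[0,0,0.2],"twist":0,"gripper":0.65},{"linear":[0,0,0.5],"twist":0,"gripper":0.65},{"linear":[0,0,0.9],"twist":0,"gripper":0.65},{"linear":[0,0,0.9],"twist":0,"gripper":0.65}]'
python3 -m inch '[{"linear":[0,-0.4,0],"twist":0,"gripper":0.65},{"linear":[0,-0.8,0],"twist":0,"gripper":0.65},{"linear":[0,-1,0],"twist":0,"gripper":0.65}]'
python3 -m inch '[{"linear":[0,-0.4,0],"twist":0,"gripper":0.65},{"linear":[0,-0.8,0],"twist":0,"gripper":0.65},{"linear":[0,-1,0],"twist":0,"gripper":0.65}]'
python3 -m inch '[{"linear":[0.1,-0.4,0],"twist":0,"gripper":0.65},{"linear":[0.1,-0.8,0],"twist":0,"gripper":0.65},{"linear":[0.1,-1,0],"twist":0,"gripper":0.65}]'
python3 -m inch '[{"linear":[0.1,-0.4,0],"twist":0,"gripper":0.65},{"linear":[0.1,-0.8,0],"twist":0,"gripper":0.65},{"linear":[0.1,-1,0],"twist":0,"gripper":0.65}]'
python3 -m inch '[{"linear":[0.1,-0.4,0],"twist":0,"gripper":0.65},{"linear":[0.1,-0.8,0],"twist":0,"gripper":0.65},{"linear":[0.1,-1,0],"twist":0,"gripper":0.65},{"linear":[0.1,-1,0],"twist":0,"gripper":0.65},{"linear":[0.1,-1,0],"twist":0,"gripper":0.65}]'
```

```text
time: 7.63
tool_pos: [0.4153, 0.4191, 0.2675]
ee_rot: [3.13, -0.009, 1.571]
wrist_force: [1.1, -0.1, 2.0]
width: 0.0614
time: 7.88
tool_pos: [0.4131, 0.3147, 0.2587]
ee_rot: [3.141, 0.001, 1.57]
wrist_force: [0.1, -0.3, -0.0]
width: 0.0612
time: 8.13
tool_pos: [0.4129, 0.2142, 0.2586]
ee_rot: [3.141, 0.001, 1.569]
wrist_force: [0.4, 1.3, -1.2]
width: 0.061
time: 8.38
tool_pos: [0.4231, 0.114, 0.2585]
ee_rot: [3.141, 0.002, 1.568]
wrist_force: [0.1, -0.2, 0.0]
width: 0.0607
time: 8.63
tool_pos: [0.433, 0.0139, 0.2584]
ee_rot: [3.141, 0.002, 1.568]
wrist_force: [0.1, -0.9, -0.6]
width: 0.0617
time: 9.05
tool_pos: [0.443, -0.0834, 0.2583]
ee_rot: [-3.142, -0.001, 1.569]
wrist_force: [0.1, -0.2, -0.3]
width: 0.061
```

```bash
python3 -m inch '[{"linear":[0.03,-0.4,0],"twist":0,"gripper":0.65},{"linear":[0.03,-0.81,0],"twist":0,"gripper":0.65},{"linear":[0.03,-0.81,0],"twist":0,"gripper":0.65},{"linear":[0.03,-0.81,-0.3],"twist":0,"gripper":0.65},{"linear":[0.03,-0.81,-0.6],"twist":0,"gripper":0.65},{"linear":[0.03,-0.81,-0.8],"twist":0,"gripper":0.65},{"linear":[0.03,-0.81,-0.8],"twist":0,"gripper":0.65}]'
python3 -m inch '[{"linear":[0,0,-0.3],"twist":0,"gripper":0.65},{"linear":[0,0,-0.5],"twist":0,"gripper":0.65},{"linear":[0,0,-0.55],"twist":0,"gripper":0.65},{"linear":[0,0,-0.55],"twist":0,"gripper":0.65},{"linear":[0,0,-0.55],"twist":0,"gripper":0.2},{"linear":[0,0,-0.55],"twist":0,"gripper":0.2},{"linear":[0,0,-0.55],"twist":0,"gripper":0.2},{"linear":[0,0,-0.55],"twist":0,"gripper":0.2},{"linear":[0,0,-0.55],"twist":0,"gripper":0.2},{"linear":[0,0,-0.55],"twist":0,"gripper":0.2}]'
```

```text
time: 9.63
tool_pos: [0.4437, -0.1608, 0.1734]
ee_rot: [-3.133, -0.005, 1.573]
wrist_force: [-0.9, 0.3, 0.3]
width: 0.0615
time: 10.47
tool_pos: [0.4465, -0.164, 0.1245]
ee_rot: [3.14, 0.001, 1.571]
wrist_force: [-0.8, -0.4, 3.7]
width: 0.0317
```

```bash
python3 -m inch '[{"linear":[0,0,0.2],"twist":0,"gripper":0.2},{"linear":[0,0,0.5],"twist":0,"gripper":0.2},{"linear":[0,0,0.9],"twist":0,"gripper":0.2},{"linear":[0,0,1],"twist":0,"gripper":0.2},{"linear":[0,0,1],"twist":0,"gripper":0.2}]'
python3 -m inch '[{"linear":[0,0.25,0.2],"twist":0,"gripper":0.2},{"linear":[0,0.6,0.2],"twist":0,"gripper":0.2},{"linear":[0,1,0.2],"twist":0,"gripper":0.2}]'
python3 -m inch '[{"linear":[0.1,0.4,0],"twist":0,"gripper":0.2},{"linear":[0.1,0.8,0],"twist":0,"gripper":0.2},{"linear":[0.1,1,0],"twist":0,"gripper":0.2}]'
python3 -m inch '[{"linear":[0.1,0.4,0],"twist":0,"gripper":0.2},{"linear":[0.2,0.8,0],"twist":0,"gripper":0.2},{"linear":[0.2,1,0],"twist":0,"gripper":0.2}]'
python3 -m inch '[{"linear":[0.1,0.4,0],"twist":0,"gripper":0.2},{"linear":[0.2,0.8,0],"twist":0,"gripper":0.2},{"linear":[0.2,1,0],"twist":0,"gripper":0.2}]'
python3 -m inch '[{"linear":[0.1,0.4,0],"twist":0,"gripper":0.2},{"linear":[0.1,0.8,0],"twist":0,"gripper":0.2},{"linear":[0.1,1,0],"twist":0,"gripper":0.2}]'
python3 -m inch '[{"linear":[0,0.3,0],"twist":0,"gripper":0.2},{"linear":[0,0.6,0],"twist":0,"gripper":0.2},{"linear":[0,0.79,0],"twist":0,"gripper":0.2},{"linear":[0,0.79,0],"twist":0,"gripper":0.2},{"linear":[0,0.79,0],"twist":0,"gripper":0.2},{"linear":[0,0.79,0],"twist":0,"gripper":0.2}]'
```

```text
time: 10.88
tool_pos: [0.4478, -0.1646, 0.2271]
ee_rot: [3.135, 0.004, 1.571]
wrist_force: [0.4, 0.6, -2.3]
width: 0.0316
time: 11.13
tool_pos: [0.4456, -0.0637, 0.2415]
ee_rot: [-3.139, -0.0, 1.567]
wrist_force: [0.8, 0.8, -2.3]
width: 0.0317
time: 11.38
tool_pos: [0.4546, 0.0402, 0.2401]
ee_rot: [-3.136, -0.003, 1.574]
wrist_force: [-0.8, 0.0, -2.7]
width: 0.0319
time: 11.63
tool_pos: [0.4755, 0.14, 0.2397]
ee_rot: [-3.137, -0.001, 1.574]
wrist_force: [0.6, -0.1, -2.0]
width: 0.0314
time: 11.88
tool_pos: [0.4956, 0.2399, 0.2391]
ee_rot: [-3.136, -0.0, 1.574]
wrist_force: [0.4, -0.5, -2.7]
width: 0.032
time: 12.13
tool_pos: [0.5046, 0.3399, 0.2387]
ee_rot: [-3.135, 0.001, 1.574]
wrist_force: [-0.3, -0.5, -2.3]
width: 0.0317
time: 12.63
tool_pos: [0.5056, 0.4143, 0.2408]
ee_rot: [-3.138, 0.003, 1.571]
wrist_force: [-0.6, -0.1, -3.2]
width: 0.0316
```

```bash
python3 -m inch '[{"linear":[0,0,-0.15],"twist":0,"gripper":0.2},{"linear":[0,0,-0.3],"twist":0,"gripper":0.2},{"linear":[0,0,-0.4],"twist":0,"gripper":0.2},{"linear":[0,0,-0.45],"twist":0,"gripper":0.2},{"linear":[0,0,-0.48],"twist":0,"gripper":0.2},{"linear":[0,0,-0.48],"twist":0,"gripper":0.2},{"linear":[0,0,-0.48],"twist":0,"gripper":0.2}]'
python3 -m inch '[{"linear":[0,0,-0.01],"twist":0,"gripper":0.2},{"linear":[0,0,-0.01],"twist":0,"gripper":0.2},{"linear":[0,0,-0.02],"twist":0,"gripper":0.2},{"linear":[0,0,-0.02],"twist":0,"gripper":0.2}]'
```

```text
time: 13.22
tool_pos: [0.5065, 0.4152, 0.1963]
ee_rot: [3.14, -0.001, 1.571]
wrist_force: [-0.6, 0.2, -2.5]
width: 0.0313
time: 13.55
tool_pos: [0.5063, 0.4155, 0.1947]
ee_rot: [3.14, -0.001, 1.571]
wrist_force: [-0.8, -0.7, 1.6]
width: 0.0314
```

Contact again. I release and go to b2 (445,−235.5): Δx −61, Δy −651.

```bash
python3 -m inch '[{"linear":[0,0,0],"twist":0,"gripper":0.4},{"linear":[0,0,0],"twist":0,"gripper":0.65},{"linear":[0,0,0],"twist":0,"gripper":0.65},{"linear":[0,0,0],"twist":0,"gripper":0.65},{"linear":[0,0,0.2],"twist":0,"gripper":0.65},{"linear":[0,0,0.5],"twist":0,"gripper":0.65},{"linear":[0,0,0.7],"twist":0,"gripper":0.65},{"linear":[0,0,0.7],"twist":0,"gripper":0.65}]'
python3 -m inch '[{"linear":[0,-0.4,0],"twist":0,"gripper":0.65},{"linear":[0,-0.8,0],"twist":0,"gripper":0.65},{"linear":[0,-1,0],"twist":0,"gripper":0.65}]'
python3 -m inch '[{"linear":[-0.1,-0.4,0],"twist":0,"gripper":0.65},{"linear":[-0.1,-0.8,0],"twist":0,"gripper":0.65},{"linear":[-0.1,-1,0],"twist":0,"gripper":0.65}]'
python3 -m inch '[{"linear":[-0.1,-0.4,0],"twist":0,"gripper":0.65},{"linear":[-0.2,-0.8,0],"twist":0,"gripper":0.65},{"linear":[-0.2,-1,0],"twist":0,"gripper":0.65}]'
python3 -m inch '[{"linear":[-0.1,-0.4,0],"twist":0,"gripper":0.65},{"linear":[-0.2,-0.8,0],"twist":0,"gripper":0.65},{"linear":[-0.2,-1,0],"twist":0,"gripper":0.65}]'
python3 -m inch '[{"linear":[-0.1,-0.4,0],"twist":0,"gripper":0.65},{"linear":[-0.1,-0.8,0],"twist":0,"gripper":0.65},{"linear":[-0.1,-1,0],"twist":0,"gripper":0.65}]'
python3 -m inch '[{"linear":[0,-0.4,0],"twist":0,"gripper":0.65},{"linear":[0,-0.8,0],"twist":0,"gripper":0.65},{"linear":[0,-1,0],"twist":0,"gripper":0.65}]'
python3 -m inch '[{"linear":[-0.01,-0.3,0],"twist":0,"gripper":0.65},{"linear":[-0.01,-0.51,0],"twist":0,"gripper":0.65},{"linear":[-0.01,-0.51,0],"twist":0,"gripper":0.65},{"linear":[-0.01,-0.51,0],"twist":0,"gripper":0.65}]'
```

```text
time: 14.22
tool_pos: [0.5076, 0.4164, 0.2699]
ee_rot: [3.133, -0.006, 1.571]
wrist_force: [-0.8, 0.0, 1.2]
width: 0.061
time: 14.47
tool_pos: [0.5058, 0.3122, 0.2623]
ee_rot: [-3.141, 0.003, 1.57]
wrist_force: [0.5, -0.7, 0.2]
width: 0.061
time: 14.72
tool_pos: [0.4953, 0.2118, 0.2625]
ee_rot: [-3.141, 0.002, 1.569]
wrist_force: [0.2, 0.8, -0.7]
width: 0.0607
time: 14.97
tool_pos: [0.4743, 0.1121, 0.2626]
ee_rot: [-3.14, 0.002, 1.569]
wrist_force: [0.1, 0.3, -0.4]
width: 0.0611
time: 15.22
tool_pos: [0.4543, 0.0122, 0.2627]
ee_rot: [-3.14, 0.002, 1.569]
wrist_force: [1.2, 0.2, -0.4]
width: 0.0612
time: 15.47
tool_pos: [0.445, -0.088, 0.2624]
ee_rot: [-3.141, 0.001, 1.568]
wrist_force: [0.3, 0.1, -1.0]
width: 0.0606
time: 15.72
tool_pos: [0.4452, -0.1882, 0.262]
ee_rot: [-3.14, 0.001, 1.568]
wrist_force: [0.6, 0.5, -0.4]
width: 0.0614
time: 16.05
tool_pos: [0.4446, -0.2361, 0.2621]
ee_rot: [-3.14, -0.002, 1.569]
wrist_force: [-0.2, 0.3, -0.3]
width: 0.0612
```

Run:
```python
from h import *
s=snap('scene','p2.png');P=cloud(s);f=lambda *a: show(s,P,*a)
f('S cap2',(195,138,222,165),.115,.135)
```

```text
S cap2 103 circ [ 447.9 -236.1] 17.2 med [ 450.1 -234.9] rect [ 448.2 -235.2] [30.1 30.8] 52.93 z [0.1162 0.1285 0.1317]
```

View pics/p2.png

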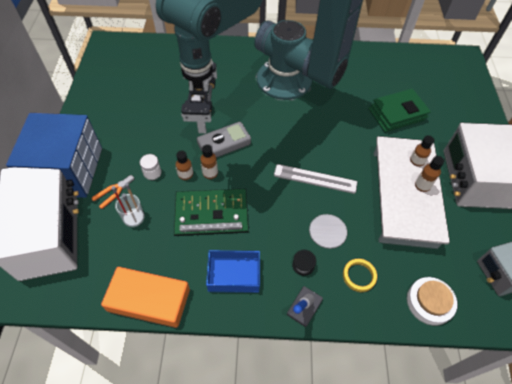

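Two bottles stand upright on the riser, at (423,152) and (430,172). b2 is directly below the gripper.

```bash
python3 -m inch '[{"linear":[0.01,0,-0.3],"twist":0,"gripper":0.65},{"linear":[0.01,0,-0.6],"twist":0,"gripper":0.65},{"linear":[0.01,0,-0.8],"twist":0,"gripper":0.65},{"linear":[0.01,0,-0.8],"twist":0,"gripper":0.65}]'
python3 -m inch '[{"linear":[0,0,-0.3],"twist":0,"gripper":0.65},{"linear":[0,0,-0.5],"twist":0,"gripper":0.65},{"linear":[0,0,-0.58],"twist":0,"gripper":0.65},{"linear":[0,0,-0.58],"twist":0,"gripper":0.65},{"linear":[0,0,-0.58],"twist":0,"gripper":0.2},{"linear":[0,0,-0.58],"twist":0,"gripper":0.2},{"linear":[0,0,-0.58],"twist":0,"gripper":0.2},{"linear":[0,0,-0.58],"twist":0,"gripper":0.2},{"linear":[0,0,-0.58],"twist":0,"gripper":0.2},{"linear":[0,0,-0.58],"twist":0,"gripper":0.2}]'
python3 -m inch '[{"linear":[0,0,0.2],"twist":0,"gripper":0.2},{"linear":[0,0,0.5],"twist":0,"gripper":0.2},{"linear":[0,0,0.9],"twist":0,"gripper":0.2},{"linear":[0,0,1],"twist":0,"gripper":0.2},{"linear":[0,0,1],"twist":0,"gripper":0.2}]'
```

```text
time: 16.43
tool_pos: [0.4438, -0.2325, 0.1781]
ee_rot: [-3.133, -0.006, 1.573]
wrist_force: [-1.1, 0.4, 0.1]
width: 0.061
time: 17.27
tool_pos: [0.4464, -0.2361, 0.1266]
ee_rot: [3.14, 0.001, 1.571]
wrist_force: [-1.1, 0.6, 1.8]
width: 0.0316
time: 17.68
tool_pos: [0.4477, -0.2368, 0.2291]
ee_rot: [3.135, 0.004, 1.571]
wrist_force: [0.5, -0.8, -3.1]
width: 0.0316
```

```bash
python3 -m inch '[{"linear":[0,0.25,0.2],"twist":0,"gripper":0.2},{"linear":[0,0.6,0.2],"twist":0,"gripper":0.2},{"linear":[0,1,0.2],"twist":0,"gripper":0.2}]'
python3 -m inch '[{"linear":[0,0.4,0],"twist":0,"gripper":0.2},{"linear":[0,0.8,0],"twist":0,"gripper":0.2},{"linear":[0,1,0],"twist":0,"gripper":0.2}]'
python3 -m inch '[{"linear":[0,0.4,0],"twist":0,"gripper":0.2},{"linear":[0,0.8,0],"twist":0,"gripper":0.2},{"linear":[0,1,0],"twist":0,"gripper":0.2}]'
python3 -m inch '[{"linear":[0,0.4,0],"twist":0,"gripper":0.2},{"linear":[0.1,0.8,0],"twist":0,"gripper":0.2},{"linear":[0.1,1,0],"twist":0,"gripper":0.2}]'
python3 -m inch '[{"linear":[0,0.4,0],"twist":0,"gripper":0.2},{"linear":[0,0.8,0],"twist":0,"gripper":0.2},{"linear":[0,1,0],"twist":0,"gripper":0.2}]'
python3 -m inch '[{"linear":[0,0.3,0],"twist":0,"gripper":0.2},{"linear":[0,0.6,0],"twist":0,"gripper":0.2},{"linear":[0,0.73,0],"twist":0,"gripper":0.2},{"linear":[0,0.73,0],"twist":0,"gripper":0.2},{"linear":[0,0.73,0],"twist":0,"gripper":0.2},{"linear":[0,0.73,0],"twist":0,"gripper":0.2}]'
python3 -m inch '[{"linear":[0,0,-0.15],"twist":0,"gripper":0.2},{"linear":[0,0,-0.3],"twist":0,"gripper":0.2},{"linear":[0,0,-0.4],"twist":0,"gripper":0.2},{"linear":[0,0,-0.45],"twist":0,"gripper":0.2},{"linear":[0,0,-0.48],"twist":0,"gripper":0.2},{"linear":[0,0,-0.48],"twist":0,"gripper":0.2},{"linear":[0,0,-0.48],"twist":0,"gripper":0.2}]'
python3 -m inch '[{"linear":[0,0,-0.01],"twist":0,"gripper":0.2},{"linear":[0,0,-0.01],"twist":0,"gripper":0.2},{"linear":[0,0,-0.02],"twist":0,"gripper":0.2},{"linear":[0,0,-0.02],"twist":0,"gripper":0.2}]'
```

```text
time: 17.93
tool_pos: [0.4455, -0.1356, 0.2432]
ee_rot: [-3.139, -0.001, 1.568]
wrist_force: [1.1, 0.7, -3.1]
width: 0.0313
time: 18.18
tool_pos: [0.4444, -0.0316, 0.2421]
ee_rot: [-3.137, -0.004, 1.574]
wrist_force: [-0.4, -0.1, -1.9]
width: 0.0315
time: 18.43
tool_pos: [0.4443, 0.0681, 0.242]
ee_rot: [-3.136, -0.003, 1.574]
wrist_force: [0.4, 0.2, -2.6]
width: 0.0314
time: 18.68
tool_pos: [0.4553, 0.168, 0.2417]
ee_rot: [-3.137, -0.001, 1.574]
wrist_force: [-0.1, 0.5, -3.6]
width: 0.0313
time: 18.93
tool_pos: [0.4543, 0.2679, 0.2413]
ee_rot: [-3.136, -0.0, 1.574]
wrist_force: [0.2, -0.0, -2.3]
width: 0.0315
time: 19.43
tool_pos: [0.4558, 0.336, 0.2439]
ee_rot: [-3.14, 0.002, 1.57]
wrist_force: [-0.4, 0.1, -3.9]
width: 0.0315
time: 20.02
tool_pos: [0.4565, 0.3372, 0.1983]
ee_rot: [3.14, -0.001, 1.571]
wrist_force: [-0.2, 0.1, -3.2]
width: 0.0317
time: 20.35
tool_pos: [0.4564, 0.3375, 0.1969]
ee_rot: [3.14, -0.001, 1.571]
wrist_force: [-1.3, 0.5, 1.4]
width: 0.0313
```

```bash
python3 -m inch '[{"linear":[0,0,0],"twist":0,"gripper":0.4},{"linear":[0,0,0],"twist":0,"gripper":0.65},{"linear":[0,0,0],"twist":0,"gripper":0.65},{"linear":[0,0,0],"twist":0,"gripper":0.65},{"linear":[0,0,0.2],"twist":0,"gripper":0.65},{"linear":[0,0,0.5],"twist":0,"gripper":0.65},{"linear":[0,0,0.7],"twist":0,"gripper":0.65},{"linear":[0,0,0.7],"twist":0,"gripper":0.65}]'
python3 -m inch '[{"linear":[0,-0.4,0],"twist":0,"gripper":0.65},{"linear":[0,-0.8,0],"twist":0,"gripper":0.65},{"linear":[0,-1,0],"twist":0,"gripper":0.65}]'
python3 -m inch '[{"linear":[0,-0.4,0],"twist":0,"gripper":0.65},{"linear":[0,-0.8,0],"twist":0,"gripper":0.65},{"linear":[0,-1,0],"twist":0,"gripper":0.65}]'
python3 -m inch '[{"linear":[0,-0.4,0],"twist":0,"gripper":0.65},{"linear":[0,-0.8,0],"twist":0,"gripper":0.65},{"linear":[0,-1,0],"twist":0,"gripper":0.65}]'
python3 -m inch '[{"linear":[0,-0.4,0],"twist":0,"gripper":0.65},{"linear":[0,-0.8,0],"twist":0,"gripper":0.65},{"linear":[0,-1,0],"twist":0,"gripper":0.65}]'
python3 -m inch '[{"linear":[0,-0.4,0],"twist":0,"gripper":0.65},{"linear":[0,-0.8,0],"twist":0,"gripper":0.65},{"linear":[0,-1,0],"twist":0,"gripper":0.65}]'
python3 -m inch '[{"linear":[0,-0.4,0],"twist":0,"gripper":0.65},{"linear":[0,-0.8,0],"twist":0,"gripper":0.65},{"linear":[0,-1,0],"twist":0,"gripper":0.65}]'
python3 -m inch '[{"linear":[-0.02,-0.3,0],"twist":0,"gripper":0.65},{"linear":[-0.02,-0.52,0],"twist":0,"gripper":0.65},{"linear":[-0.02,-0.52,0],"twist":0,"gripper":0.65},{"linear":[-0.02,-0.52,0],"twist":0,"gripper":0.65}]'
```

```text
time: 21.02
tool_pos: [0.4578, 0.3384, 0.2713]
ee_rot: [3.133, -0.005, 1.571]
wrist_force: [-0.5, -0.1, 0.9]
width: 0.0613
time: 21.27
tool_pos: [0.4556, 0.2346, 0.2643]
ee_rot: [-3.141, 0.002, 1.57]
wrist_force: [0.2, 0.2, 0.3]
width: 0.061
time: 21.52
tool_pos: [0.4555, 0.134, 0.2643]
ee_rot: [-3.141, 0.002, 1.569]
wrist_force: [-0.2, 0.6, -0.3]
width: 0.0611
time: 21.77
tool_pos: [0.4554, 0.034, 0.2643]
ee_rot: [-3.14, 0.002, 1.568]
wrist_force: [0.4, 0.7, 0.6]
width: 0.0611
time: 22.02
tool_pos: [0.4554, -0.0661, 0.2642]
ee_rot: [-3.14, 0.001, 1.568]
wrist_force: [0.6, -0.2, -0.2]
width: 0.0614
time: 22.27
tool_pos: [0.4553, -0.1662, 0.2639]
ee_rot: [-3.14, 0.001, 1.568]
wrist_force: [0.9, 0.1, 0.1]
width: 0.0609
time: 22.52
tool_pos: [0.4552, -0.2663, 0.2636]
ee_rot: [-3.14, 0.0, 1.568]
wrist_force: [0.6, 0.5, -0.2]
width: 0.0614
time: 22.85
tool_pos: [0.4536, -0.3151, 0.2638]
ee_rot: [-3.14, -0.002, 1.569]
wrist_force: [-0.2, 1.0, -0.1]
width: 0.061
```

Run:
```python
from h import *
s=snap('scene','p3.png');P=cloud(s);f=lambda *a: show(s,P,*a)
f('S cap3',(172,146,195,172),.09,.115)
f('jar',(135,145,165,185),.05,.1)
f('rib',(268,160,362,195),.022,.05)
```

```text
S cap3 96 circ [ 453.9 -315.7] 17.6 med [ 457.5 -314.8] rect [ 455.  -314.9] [32.2 31.4] 52.25 z [0.0926 0.1034 0.1079]
jar 230 circ [ 453.4 -419.9] 29.8 med [ 458.9 -420.8] rect [ 454.1 -422.5] [54.8 54. ] 58.81 z [0.0543 0.0624 0.0664]
rib 311 circ [451.9 103.5] 109.9 med [453.8 103. ] rect [452.4 103.4] [219.5  17.4] 78.26 z [0.0229 0.0284 0.0325]
```

View pics/p3.png

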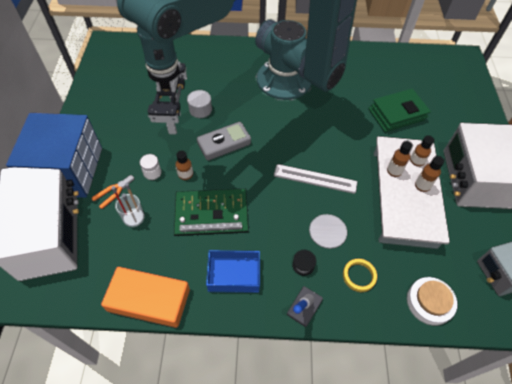

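Three bottles now stand on the riser, at (401,158), (423,150) and (430,172). b3 at (184,165) is unmoved, so I fetch it.

```bash
python3 -m inch '[{"linear":[0.01,0,-0.3],"twist":0,"gripper":0.65},{"linear":[0.01,0,-0.6],"twist":0,"gripper":0.65},{"linear":[0.01,0,-1],"twist":0,"gripper":0.65},{"linear":[0.01,0,-1],"twist":0,"gripper":0.65}]'
python3 -m inch '[{"linear":[0,0,-0.3],"twist":0,"gripper":0.65},{"linear":[0,0,-0.5],"twist":0,"gripper":0.65},{"linear":[0,0,-0.66],"twist":0,"gripper":0.65},{"linear":[0,0,-0.66],"twist":0,"gripper":0.65},{"linear":[0,0,-0.66],"twist":0,"gripper":0.2},{"linear":[0,0,-0.66],"twist":0,"gripper":0.2},{"linear":[0,0,-0.66],"twist":0,"gripper":0.2},{"linear":[0,0,-0.66],"twist":0,"gripper":0.2},{"linear":[0,0,-0.66],"twist":0,"gripper":0.2},{"linear":[0,0,-0.66],"twist":0,"gripper":0.2}]'
python3 -m inch '[{"linear":[0,0,0.2],"twist":0,"gripper":0.2},{"linear":[0,0,0.5],"twist":0,"gripper":0.2},{"linear":[0,0,0.9],"twist":0,"gripper":0.2},{"linear":[0,0,1],"twist":0,"gripper":0.2},{"linear":[0,0,1],"twist":0,"gripper":0.2}]'
```

```text
time: 23.23
tool_pos: [0.4502, -0.3087, 0.1548]
ee_rot: [-3.126, -0.014, 1.573]
wrist_force: [-1.4, 1.2, -2.1]
width: 0.0613
time: 24.07
tool_pos: [0.4554, -0.3153, 0.101]
ee_rot: [3.14, 0.002, 1.571]
wrist_force: [-1.7, -0.5, 4.6]
width: 0.0312
time: 24.48
tool_pos: [0.4567, -0.3161, 0.2036]
ee_rot: [3.135, 0.005, 1.571]
wrist_force: [0.3, -0.6, -2.3]
width: 0.0314
```

```bash
python3 -m inch '[{"linear":[0.1,0.25,0.2],"twist":0,"gripper":0.2},{"linear":[0.1,0.6,0.2],"twist":0,"gripper":0.2},{"linear":[0.1,1,0.2],"twist":0,"gripper":0.2}]'
python3 -m inch '[{"linear":[0.1,0.4,0],"twist":0,"gripper":0.2},{"linear":[0.2,0.8,0],"twist":0,"gripper":0.2},{"linear":[0.2,1,0],"twist":0,"gripper":0.2}]'
python3 -m inch '[{"linear":[0.1,0.4,0],"twist":0,"gripper":0.2},{"linear":[0.2,0.8,0],"twist":0,"gripper":0.2},{"linear":[0.2,1,0],"twist":0,"gripper":0.2}]'
python3 -m inch '[{"linear":[0.1,0.4,0],"twist":0,"gripper":0.2},{"linear":[0.2,0.8,0],"twist":0,"gripper":0.2},{"linear":[0.2,1,0],"twist":0,"gripper":0.2}]'
python3 -m inch '[{"linear":[0.1,0.4,0],"twist":0,"gripper":0.2},{"linear":[0.2,0.8,0],"twist":0,"gripper":0.2},{"linear":[0.2,1,0],"twist":0,"gripper":0.2}]'
python3 -m inch '[{"linear":[0.04,0.4,0],"twist":0,"gripper":0.2},{"linear":[0.04,0.8,0],"twist":0,"gripper":0.2},{"linear":[0.04,1,0],"twist":0,"gripper":0.2}]'
python3 -m inch '[{"linear":[0,0.3,0],"twist":0,"gripper":0.2},{"linear":[0,0.54,0],"twist":0,"gripper":0.2},{"linear":[0,0.54,0],"twist":0,"gripper":0.2},{"linear":[0,0.54,0],"twist":0,"gripper":0.2},{"linear":[0,0.54,0],"twist":0,"gripper":0.2}]'
python3 -m inch '[{"linear":[0,0,-0.15],"twist":0,"gripper":0.2},{"linear":[0,0,-0.3],"twist":0,"gripper":0.2},{"linear":[0,0,-0.4],"twist":0,"gripper":0.2},{"linear":[0,0,-0.45],"twist":0,"gripper":0.2},{"linear":[0,0,-0.48],"twist":0,"gripper":0.2},{"linear":[0,0,-0.48],"twist":0,"gripper":0.2},{"linear":[0,0,-0.48],"twist":0,"gripper":0.2}]'
python3 -m inch '[{"linear":[0,0,-0.01],"twist":0,"gripper":0.2},{"linear":[0,0,-0.01],"twist":0,"gripper":0.2},{"linear":[0,0,-0.02],"twist":0,"gripper":0.2},{"linear":[0,0,-0.02],"twist":0,"gripper":0.2}]'
```

```text
time: 24.73
tool_pos: [0.4647, -0.2145, 0.2171]
ee_rot: [-3.139, -0.001, 1.568]
wrist_force: [0.1, 0.8, -2.9]
width: 0.0312
time: 24.98
tool_pos: [0.4847, -0.1102, 0.2161]
ee_rot: [-3.138, -0.004, 1.574]
wrist_force: [-0.5, 0.0, -2.8]
width: 0.0311
time: 25.23
tool_pos: [0.5046, -0.0105, 0.2158]
ee_rot: [-3.137, -0.003, 1.574]
wrist_force: [0.1, -0.0, -2.3]
width: 0.0311
time: 25.48
tool_pos: [0.5246, 0.0894, 0.2156]
ee_rot: [-3.137, -0.002, 1.574]
wrist_force: [0.1, -0.3, -2.7]
width: 0.0313
time: 25.73
tool_pos: [0.5445, 0.1893, 0.2151]
ee_rot: [-3.137, -0.001, 1.574]
wrist_force: [-1.0, 0.1, -2.6]
width: 0.0316
time: 25.98
tool_pos: [0.5473, 0.2892, 0.2149]
ee_rot: [-3.135, -0.0, 1.574]
wrist_force: [-0.2, 0.5, -2.8]
width: 0.0314
time: 26.4
tool_pos: [0.5484, 0.3384, 0.2167]
ee_rot: [-3.138, 0.003, 1.571]
wrist_force: [0.1, 0.1, -2.9]
width: 0.0313
time: 26.98
tool_pos: [0.5496, 0.3392, 0.1721]
ee_rot: [3.14, -0.001, 1.571]
wrist_force: [0.5, 0.8, -2.0]
width: 0.0313
time: 27.32
tool_pos: [0.5495, 0.3395, 0.1709]
ee_rot: [3.14, -0.001, 1.571]
wrist_force: [-0.6, -0.9, 2.4]
width: 0.0317
```

```bash
python3 -m inch '[{"linear":[0,0,0],"twist":0,"gripper":0.4},{"linear":[0,0,0],"twist":0,"gripper":0.65},{"linear":[0,0,0],"twist":0,"gripper":0.65},{"linear":[0,0,0],"twist":0,"gripper":0.65},{"linear":[0,0,0.2],"twist":0,"gripper":0.65},{"linear":[0,0,0.5],"twist":0,"gripper":0.65},{"linear":[0,0,0.9],"twist":0,"gripper":0.65},{"linear":[0,0,0.9],"twist":0,"gripper":0.65}]'
python3 -m inch '[{"linear":[0,-0.3,0],"twist":0,"gripper":0.65},{"linear":[-0.2,-0.6,0],"twist":0,"gripper":0.65},{"linear":[-0.4,-1,0],"twist":0,"gripper":0.65},{"linear":[-0.4,-1,0],"twist":0,"gripper":0.65},{"linear":[-0.4,-1,0],"twist":0,"gripper":0.65}]'
python3 - <<'E'
from h import *
s=snap('scene','q4.png')
s=snap('top','q4t.png')
E
```

```text
time: 27.98
tool_pos: [0.5514, 0.3406, 0.2692]
ee_rot: [3.128, -0.007, 1.571]
wrist_force: [-0.2, 0.1, 1.8]
width: 0.0611
time: 28.4
tool_pos: [0.5084, 0.2379, 0.2599]
ee_rot: [3.141, -0.0, 1.569]
wrist_force: [-0.3, 0.3, -0.1]
width: 0.0612
```

View pics/q4.png

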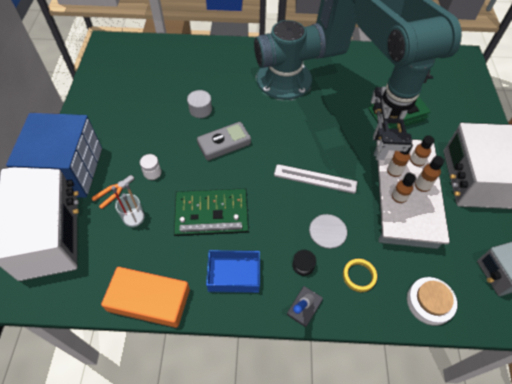

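View pics/q4t.png

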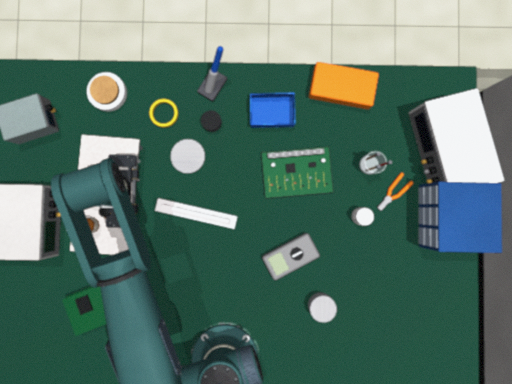

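All four bottles are upright on the riser: (423,150), (401,160), (430,175) and (405,188) in the scene view. Next: the board edge and the rule.

Run:
```python
from h import *
def L(f): return dict(np.load('pics/'+f+'.npz'))
for nm,f,box in(('top','q4t.png',(255,140,342,205)),('scene','q4.png',(168,183,256,240))):
    s=L(f); im=s['image'].astype(int); P=cloud(s)
    u0,v0,u1,v1=box; sub=s['image'][v0:v1,u0:u1]
    big=cv2.resize(cv2.cvtColor(sub,cv2.COLOR_RGB2BGR),None,fx=8,fy=8,interpolation=cv2.INTER_CUBIC); cv2.imwrite('pics/b_%s.png'%nm,big)
    g=im[...,1]-im[...,0]
    # subpixel edge per column: green channel brightness gradient
    cols=range(u0+14,u1-18); pts=[]
    G=im[...,1].astype(float)
    for u in cols:
        if nm=='top': rows=np.arange(185,204)
        else: rows=np.arange(196,184,-1)
        d=G[rows,u]; 
        dd=d[:-1]-d[1:]   # inside->outside drop
        k=dd.argmax()
        if 0<k<len(dd)-1:
            a,b,c=dd[k-1],dd[k],dd[k+1]; off=.5*(a-c)/(a-2*b+c+1e-9)
            v=rows[k]+ (0.5+off)*(rows[1]-rows[0]); pts.append(ray(s,u,v,.010)[:2]*1000)
    pts=np.array(pts)
    for _ in range(3):
        c=np.polyfit(pts[:,1],pts[:,0],1); r=pts[:,0]-np.polyval(c,pts[:,1]); pts=pts[abs(r)<max(1.0,2*r.std())]
    print(nm,len(pts),'x=',np.polyval(c,-218),'slope',c[0],'std',r.std(),'y range',pts[:,1].min(),pts[:,1].max())
    # depth-based outline
    m=seg(s,box,.006,.03,P); n,lab,st,_=cv2.connectedComponentsWithStats(m.astype(np.uint8)); k=1+st[1:,4].argmax(); p=P[lab==k]
    print(' depth rect',*rect(p))
    mm=(g>25)&(im[...,1]>70); z=np.zeros(mm.shape,np.uint8); z[v0:v1,u0:u1]=mm[v0:v1,u0:u1]
    n,lab,st,_=cv2.connectedComponentsWithStats(cv2.morphologyEx(z,cv2.MORPH_CLOSE,np.ones((7,7)))); k=1+st[1:,4].argmax()
    vv,uu=np.nonzero(lab==k); q=np.array([ray(s,a,b,.01) for a,b in zip(uu,vv)]); print(' green rect',*rect(q))
    if nm=='top': f2=(145,190,245,235)
    else: f2=(268,160,362,195)
    show(s,P,'rib',f2,.022,.05)
    m=seg(s,f2,.0065,.05,P);n,lab,st,_=cv2.connectedComponentsWithStats(m.astype(np.uint8)); k=1+st[1:,4].argmax(); print(' rule',*rect(P[lab==k]))
```

```text
top 54 x= 518.1805027666949 slope -0.10425069550796438 std 0.5492701470077296 y range -303.5976962790768 -131.50606202201246
 depth rect [ 589.7 -218.3] [151.3 220.4] 5.97
 green rect [ 591.3 -223.4] [205.7 276.2] 1.03
rib 265 circ [452.3 103.5] 110.0 med [453.4 101.6] rect [452.8 103.4] [219.7  12.2] 78.2 z [0.0232 0.028  0.0332]
 rule [452.7 102.9] [259.1  40. ] 78.24
scene 51 x= 519.1249666279908 slope -0.10906731225224202 std 0.9115906995920462 y range -314.5010435327735 -144.2732610051964
 depth rect [ 590.9 -218.4] [153.8 220.4] 6.06
 green rect [ 590.1 -220.7] [195.5 274.6] 3.09
rib 312 circ [453.9 102.7] 109.5 med [454.  105.8] rect [452.3 103. ] [218.8  18.1] 78.72 z [0.0232 0.0285 0.0322]
 rule [454.6 102.6] [259.6  44. ] 78.32
```

View pics/b_top.png

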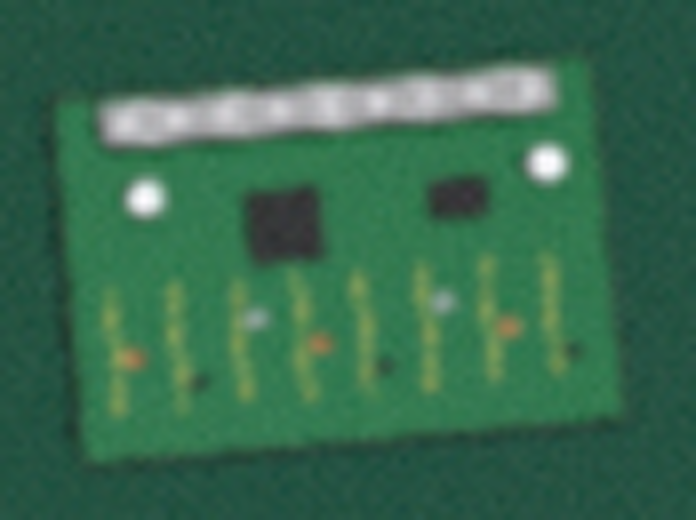

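Board: centre (590,−218), yaw 6.0°, and size 151×220 matches the given one. Its front edge middle is about (515–518, −226). The rule is at (453,103) with its x axis at −11.8° and has not been moved. I grasp its rib.

```bash
python3 -m inch '[{"linear":[-0.2,-0.4,0],"twist":-0.1,"gripper":0.45},{"linear":[-0.4,-0.7,0],"twist":-0.196,"gripper":0.45},{"linear":[-0.56,-1,0],"twist":-0.196,"gripper":0.45},{"linear":[-0.56,-1,-0.2],"twist":-0.196,"gripper":0.45},{"linear":[-0.56,-1,-0.2],"twist":-0.196,"gripper":0.45}]'
python3 -m inch '[{"linear":[0,-0.35,-0.3],"twist":0,"gripper":0.45},{"linear":[0,-0.35,-0.6],"twist":0,"gripper":0.45},{"linear":[0,-0.35,-0.9],"twist":0,"gripper":0.45},{"linear":[0,-0.35,-1],"twist":0,"gripper":0.45},{"linear":[0,-0.35,-1],"twist":0,"gripper":0.45},{"linear":[0,-0.35,-1],"twist":0,"gripper":0.45}]'
python3 -m inch '[{"linear":[0,0,-0.2],"twist":0,"gripper":0.45},{"linear":[0,0,-0.4],"twist":0,"gripper":0.45},{"linear":[0,0,-0.6],"twist":0,"gripper":0.45},{"linear":[0,0,-0.7],"twist":0,"gripper":0.45},{"linear":[0,0,-0.8],"twist":0,"gripper":0.45},{"linear":[0,0,-0.8],"twist":0,"gripper":0.45},{"linear":[0,0,-0.8],"twist":0,"gripper":0.45},{"linear":[0,0,-0.8],"twist":0,"gripper":0.45}]'
python3 - <<'E'
from h import *
print(robot.get_obs()['tool_pos'],robot.get_obs()['ee_rot'])
s=snap('top','r1.png');P=cloud(s)
cv2.imwrite('pics/r1c.png',cv2.resize(cv2.cvtColor(s['image'],cv2.COLOR_RGB2BGR)[170:270,130:260],None,fx=5,fy=5))
E
```

```text
time: 28.92
tool_pos: [0.4526, 0.1391, 0.2375]
ee_rot: [-3.139, 0.001, 1.365]
wrist_force: [0.0, 1.0, -0.3]
width: 0.042
time: 29.42
tool_pos: [0.454, 0.1053, 0.1402]
ee_rot: [3.141, -0.0, 1.367]
wrist_force: [0.2, -0.2, 1.2]
width: 0.0426
time: 30.08
tool_pos: [0.4543, 0.1045, 0.061]
ee_rot: [3.139, -0.001, 1.366]
wrist_force: [-0.5, 0.0, 0.6]
width: 0.0422
[0.45430079 0.10452645 0.06104282] [ 3.13886533e+00 -8.72213214e-04  1.36600240e+00]
```

View pics/r1c.png

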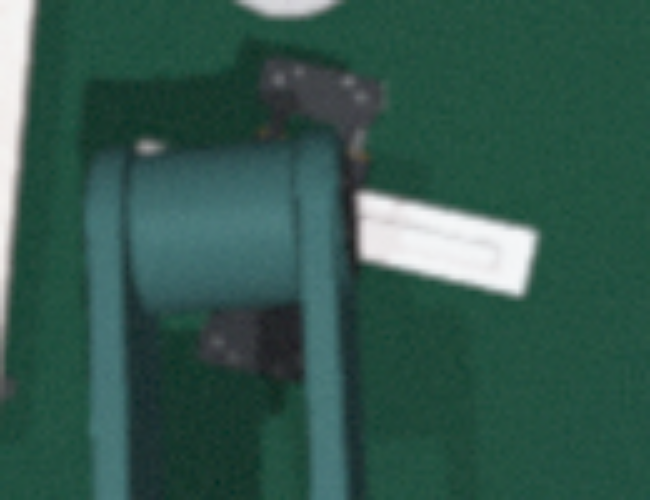

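The jaws straddle the rule and line up with it; its visible end at (530,265) hasn't moved. I lower and close.

```bash
python3 -m inch '[{"linear":[-0.01,0,-0.1],"twist":0,"gripper":0.45},{"linear":[-0.01,0,-0.2],"twist":0,"gripper":0.45},{"linear":[-0.01,0,-0.25],"twist":0,"gripper":0.45},{"linear":[-0.01,0,-0.25],"twist":0,"gripper":0.45},{"linear":[-0.01,0,-0.25],"twist":0,"gripper":0.45}]'
python3 -m inch '[{"linear":[0,0,0],"twist":0,"gripper":0.0},{"linear":[0,0,0],"twist":0,"gripper":0.0},{"linear":[0,0,0],"twist":0,"gripper":0.0},{"linear":[0,0,0],"twist":0,"gripper":0.0},{"linear":[0,0,0],"twist":0,"gripper":0.0},{"linear":[0,0,0],"twist":0,"gripper":0.0}]'
```

```text
time: 30.55
tool_pos: [0.4515, 0.1042, 0.0338]
ee_rot: [-3.14, 0.0, 1.366]
wrist_force: [-0.2, -0.4, 0.9]
width: 0.0422
time: 31.05
tool_pos: [0.4524, 0.1043, 0.0347]
ee_rot: [3.141, -0.0, 1.366]
wrist_force: [0.6, 0.1, 0.2]
width: 0.0118
```

```bash
python3 -m inch '[{"linear":[0,0,0.15],"twist":0,"gripper":0.0},{"linear":[0,0,0.4],"twist":0,"gripper":0.0},{"linear":[0,0,0.6],"twist":0,"gripper":0.0},{"linear":[0,0,0.7],"twist":0,"gripper":0.0},{"linear":[0,0,0.7],"twist":0,"gripper":0.0},{"linear":[0,0,0.7],"twist":0,"gripper":0.0}]'
python3 -m inch '[{"linear":[0.1,-0.2,0],"twist":0.08,"gripper":0.0},{"linear":[0.2,-0.5,0],"twist":0.16,"gripper":0.0},{"linear":[0.31,-0.8,0],"twist":0.24,"gripper":0.0},{"linear":[0.31,-1,0],"twist":0.297,"gripper":0.0},{"linear":[0.31,-1,0],"twist":0.297,"gripper":0.0}]'
python3 -m inch '[{"linear":[0,-0.3,0],"twist":0,"gripper":0.0},{"linear":[0,-0.6,0],"twist":0,"gripper":0.0},{"linear":[0,-1,0],"twist":0,"gripper":0.0}]'
python3 -m inch '[{"linear":[0,-0.3,0],"twist":0,"gripper":0.0},{"linear":[0,-0.6,0],"twist":0,"gripper":0.0},{"linear":[0,-0.9,0],"twist":0,"gripper":0.0},{"linear":[0,-1,0],"twist":0,"gripper":0.0}]'
python3 -m inch '[{"linear":[0,-0.2,0],"twist":0,"gripper":0.0},{"linear":[0,-0.34,0],"twist":0,"gripper":0.0},{"linear":[0,-0.34,0],"twist":0,"gripper":0.0},{"linear":[0,-0.34,0],"twist":0,"gripper":0.0},{"linear":[0,-0.34,0],"twist":0,"gripper":0.0}]'
python3 - <<'E'
from h import *
o=robot.get_obs();print(o['tool_pos'],o['ee_rot'],o['width'])
s=snap('top','r2t.png');P=cloud(s);s2=snap('scene','r2.png');P2=cloud(s2)
a=cv2.cvtColor(s['image'],cv2.COLOR_RGB2BGR)[130:290,230:400];b=cv2.cvtColor(s2['image'],cv2.COLOR_RGB2BGR)[100:260,120:290]
cv2.imwrite('pics/r2c.png',cv2.resize(np.hstack([a,b]),None,fx=2.3,fy=2.3))
E
```

```text
time: 31.55
tool_pos: [0.4518, 0.1043, 0.104]
ee_rot: [-3.141, 0.0, 1.366]
wrist_force: [0.5, -0.6, -3.5]
width: 0.0116
time: 31.97
tool_pos: [0.482, 0.001, 0.102]
ee_rot: [-3.137, 0.001, 1.674]
wrist_force: [-0.4, -0.1, -3.1]
width: 0.0119
time: 32.22
tool_pos: [0.4818, -0.0943, 0.1024]
ee_rot: [-3.139, -0.003, 1.679]
wrist_force: [0.8, -0.3, -2.1]
width: 0.0117
time: 32.55
tool_pos: [0.4819, -0.1983, 0.1025]
ee_rot: [-3.139, -0.0, 1.673]
wrist_force: [0.3, -0.8, -2.2]
width: 0.0118
time: 32.97
tool_pos: [0.4829, -0.2283, 0.1038]
ee_rot: [-3.141, -0.002, 1.677]
wrist_force: [-0.6, -0.7, -2.0]
width: 0.0119
[ 0.48288072 -0.22832526  0.10384064] [-3.14079759e+00 -1.81180611e-03  1.67741375e+00] 0.011888685580383208
```

View pics/r2c.png

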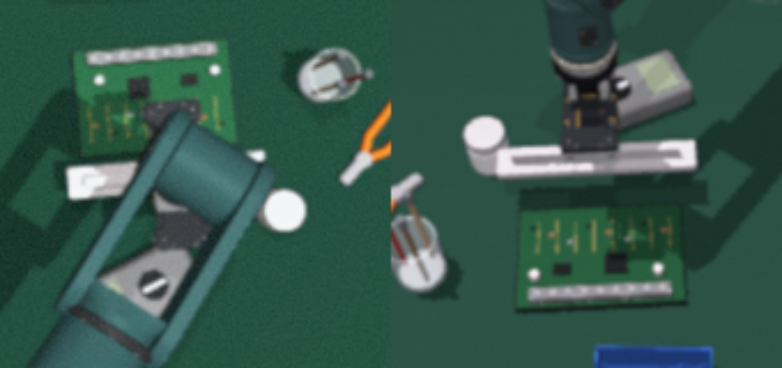

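The rule is held level and parallel to the board edge, clear of the jar. I lower it to just above the bench.

```bash
python3 -m inch '[{"linear":[0,0,-0.2],"twist":0,"gripper":0.0},{"linear":[0,0,-0.4],"twist":0,"gripper":0.0},{"linear":[0,0,-0.55],"twist":0,"gripper":0.0},{"linear":[0,0,-0.65],"twist":0,"gripper":0.0},{"linear":[0,0,-0.68],"twist":0,"gripper":0.0},{"linear":[0,0,-0.68],"twist":0,"gripper":0.0},{"linear":[0,0,-0.68],"twist":0,"gripper":0.0},{"linear":[0,0,-0.68],"twist":0,"gripper":0.0}]'
python3 -m inch '[{"linear":[0,0,-0.01],"twist":0,"gripper":0.0},{"linear":[0,0,-0.01],"twist":0,"gripper":0.0},{"linear":[0,0,-0.02],"twist":0,"gripper":0.0},{"linear":[0,0,-0.02],"twist":0,"gripper":0.0}]'
python3 - <<'E'
from h import *
o=robot.get_obs();print(o['tool_pos'],o['ee_rot'],o['wrist_force'],o['wrist_torque'])
s=snap('top','r3t.png');s2=snap('scene','r3.png')
for s,f,bx in((s,'top',(240,185,365,225)),(s2,'scene',(120,150,290,190))):
    P=cloud(s);m=seg(s,bx,.006,.034,P)
    cv2.imwrite('pics/m_%s.png'%f,(m*255).astype(np.uint8)[100:300,100:400])
a=cv2.cvtColor(s2['image'],cv2.COLOR_RGB2BGR)[140:240,150:270]
cv2.imwrite('pics/r3c.png',cv2.resize(a,None,fx=5.5,fy=5.5))
E
```

```text
time: 33.73
tool_pos: [0.484, -0.2301, 0.0378]
ee_rot: [3.139, 0.002, 1.677]
wrist_force: [-0.0, -1.1, -1.3]
width: 0.0121
time: 34.07
tool_pos: [0.4833, -0.2299, 0.0347]
ee_rot: [3.141, 0.0, 1.677]
wrist_force: [1.2, -0.3, -2.3]
width: 0.0117
[ 0.48329528 -0.22988796  0.03474178] [3.14087780e+00 4.46029520e-04 1.67673453e+00] [ 1.19904581 -0.25380714 -2.33366935] [-0.13517022  0.0271735  -0.01190929]
```

View pics/r3c.png

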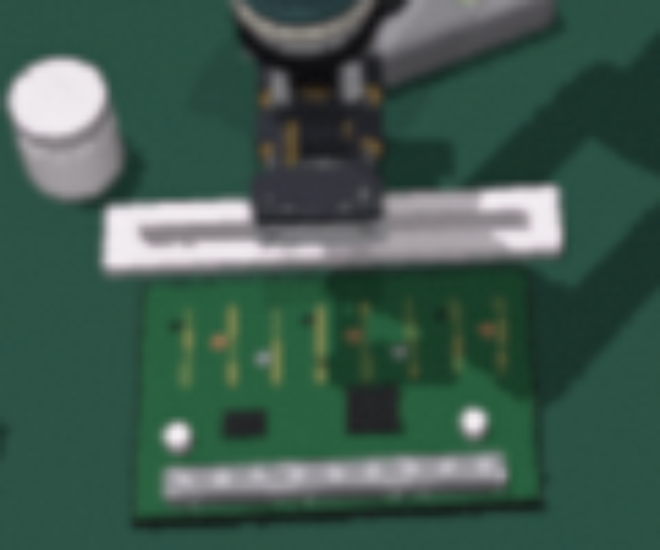

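The rule is parallel to the edge with about a 10 mm gap. I slide it toward the board in small steps, watching the x force.

```bash
python3 -m inch '[{"linear":[0,0,-0.01],"twist":0,"gripper":0.0},{"linear":[0.02,0.002,-0.01],"twist":0,"gripper":0.0},{"linear":[0.04,0.004,-0.01],"twist":0,"gripper":0.0},{"linear":[0.06,0.006,-0.01],"twist":0,"gripper":0.0},{"linear":[0.06,0.006,-0.01],"twist":0,"gripper":0.0},{"linear":[0.06,0.006,-0.01],"twist":0,"gripper":0.0}]'
python3 -m inch '[{"linear":[0.01,0.001,0],"twist":0,"gripper":0.0},{"linear":[0.02,0.002,0],"twist":0,"gripper":0.0},{"linear":[0.02,0.002,0],"twist":0,"gripper":0.0},{"linear":[0.02,0.002,0],"twist":0,"gripper":0.0}]'
python3 -m inch '[{"linear":[0.01,0.001,0],"twist":0,"gripper":0.0},{"linear":[0.02,0.002,0],"twist":0,"gripper":0.0},{"linear":[0.02,0.002,0],"twist":0,"gripper":0.0},{"linear":[0.02,0.002,0],"twist":0,"gripper":0.0}]'
```

```text
time: 34.67
tool_pos: [0.489, -0.2297, 0.0348]
ee_rot: [-3.141, 0.001, 1.677]
wrist_force: [-3.5, 1.2, 5.1]
width: 0.0117
time: 35.0
tool_pos: [0.4907, -0.2296, 0.0347]
ee_rot: [-3.141, 0.001, 1.677]
wrist_force: [-4.3, -0.2, 5.3]
width: 0.0117
time: 35.33
tool_pos: [0.4927, -0.2294, 0.0348]
ee_rot: [-3.141, 0.001, 1.677]
wrist_force: [-4.8, -0.3, 6.6]
width: 0.0118
```

```bash
python3 -m inch '[{"linear":[0.01,0.001,0],"twist":0,"gripper":0.0},{"linear":[0.01,0.001,0],"twist":0,"gripper":0.0},{"linear":[0.01,0.001,0],"twist":0,"gripper":0.0}]'
python3 -m inch '[{"linear":[0.01,0.001,0],"twist":0,"gripper":0.0},{"linear":[0.01,0.001,0],"twist":0,"gripper":0.0},{"linear":[0.01,0.001,0],"twist":0,"gripper":0.0}]'
python3 -m inch '[{"linear":[0.01,0.001,0],"twist":0,"gripper":0.0},{"linear":[0.01,0.001,0],"twist":0,"gripper":0.0},{"linear":[0.01,0.001,0],"twist":0,"gripper":0.0}]'
```

```text
time: 35.58
tool_pos: [0.4936, -0.2293, 0.0348]
ee_rot: [-3.141, 0.001, 1.677]
wrist_force: [-4.7, 0.5, 6.2]
width: 0.0113
time: 35.83
tool_pos: [0.4947, -0.2292, 0.0348]
ee_rot: [-3.141, 0.001, 1.677]
wrist_force: [-4.5, -1.1, 5.5]
width: 0.0116
time: 36.08
tool_pos: [0.4956, -0.2291, 0.0347]
ee_rot: [-3.141, 0.001, 1.677]
wrist_force: [-4.3, -0.7, 5.2]
width: 0.0118
```

```bash
python3 -m inch '[{"linear":[0.01,0.001,0],"twist":0,"gripper":0.0},{"linear":[0.01,0.001,0],"twist":0,"gripper":0.0},{"linear":[0.01,0.001,0],"twist":0,"gripper":0.0}]'
python3 -m inch '[{"linear":[0.01,0.001,0],"twist":0,"gripper":0.0},{"linear":[0.01,0.001,0],"twist":0,"gripper":0.0},{"linear":[0.01,0.001,0],"twist":0,"gripper":0.0}]'
```

```text
time: 36.33
tool_pos: [0.4967, -0.2291, 0.0348]
ee_rot: [-3.141, 0.001, 1.677]
wrist_force: [-4.6, -0.9, 5.6]
width: 0.0117
time: 36.58
tool_pos: [0.4968, -0.229, 0.0348]
ee_rot: [-3.139, 0.001, 1.677]
wrist_force: [-6.9, -0.2, 7.5]
width: 0.012
```

```bash
python3 -m inch '[{"linear":[0.01,0.001,0],"twist":0,"gripper":0.0},{"linear":[0.01,0.001,0],"twist":0,"gripper":0.0},{"linear":[0.01,0.001,0],"twist":0,"gripper":0.0},{"linear":[0.01,0.001,0],"twist":0,"gripper":0.0}]'
python3 - <<'E'
from h import *
o=robot.get_obs();print(o['tool_pos'],o['ee_rot'],o['wrist_force'],o['wrist_torque'])
s=snap('top','r4t.png');s2=snap('scene','r4.png')
a=cv2.cvtColor(s2['image'],cv2.COLOR_RGB2BGR)[140:240,150:270]
cv2.imwrite('pics/r4c.png',cv2.resize(a,None,fx=5.5,fy=5.5,interpolation=cv2.INTER_CUBIC))
E
```

```text
time: 36.92
tool_pos: [0.4969, -0.229, 0.0348]
ee_rot: [-3.137, 0.001, 1.677]
wrist_force: [-8.7, -0.5, 8.9]
width: 0.0117
[ 0.49689538 -0.22899941  0.03478621] [-3.13670628e+00  9.93625614e-04  1.67665209e+00] [-8.74393041 -0.4867276   8.90668387] [-0.12066717  1.7096944  -0.00800669]
```

View pics/r4c.png

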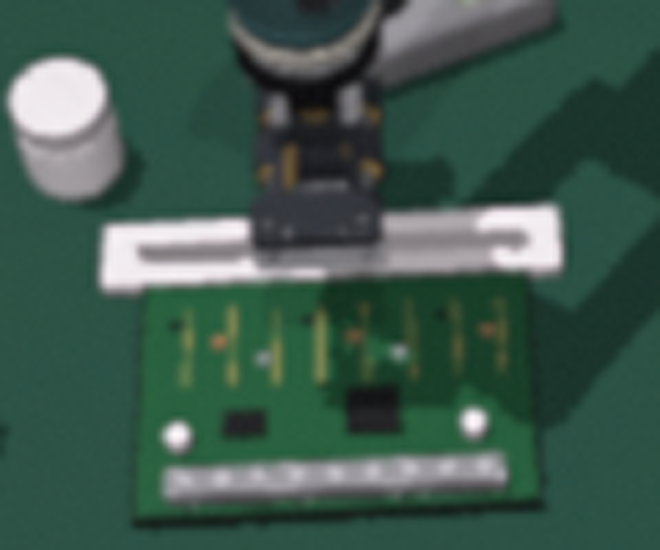

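The rule is against the edge (fx −8.7 N, almost no yaw torque) and overhangs both ends. I ease the pressure, release with a small opening, and lift.

```bash
python3 -m inch '[{"linear":[-0.01,-0.001,0],"twist":0,"gripper":0.0},{"linear":[-0.01,-0.001,0.005],"twist":0,"gripper":0.0},{"linear":[-0.01,-0.001,0.005],"twist":0,"gripper":0.1},{"linear":[-0.01,-0.001,0.005],"twist":0,"gripper":0.2},{"linear":[-0.01,-0.001,0.005],"twist":0,"gripper":0.22},{"linear":[-0.01,-0.001,0.005],"twist":0,"gripper":0.22},{"linear":[-0.01,-0.001,0.005],"twist":0,"gripper":0.22}]'
python3 -m inch '[{"linear":[0,0,0.1],"twist":0,"gripper":0.22},{"linear":[0,0,0.3],"twist":0,"gripper":0.22},{"linear":[0,0,0.6],"twist":0,"gripper":0.22},{"linear":[0,0,1],"twist":0,"gripper":0.22},{"linear":[0,0,1],"twist":0,"gripper":0.22}]'
python3 -m inch '[{"linear":[-0.4,0.3,0.4],"twist":0,"gripper":0.8},{"linear":[-0.8,0.6,0.6],"twist":0,"gripper":0.8},{"linear":[-1,1,0.8],"twist":0,"gripper":0.8},{"linear":[-1,1,0.8],"twist":0,"gripper":0.8}]'
python3 -m inch '[{"linear":[0,0.4,0],"twist":0,"gripper":0.8},{"linear":[0,0.8,0],"twist":0,"gripper":0.8},{"linear":[0,1,0],"twist":0,"gripper":0.8},{"linear":[0,1,0],"twist":0,"gripper":0.8}]'
python3 - <<'E'
from h import *
s=snap('top','r5t.png');s2=snap('scene','r5.png')
a=cv2.cvtColor(s['image'],cv2.COLOR_RGB2BGR)[140:240,240:400]
cv2.imwrite('pics/r5c.png',cv2.resize(a,None,fx=5,fy=5,interpolation=cv2.INTER_CUBIC))
P=cloud(s)
def rib(s,P,bx):
    m=seg(s,bx,.022,.036,P);n,lab,st,_=cv2.connectedComponentsWithStats(m.astype(np.uint8));k=1+st[1:,4].argmax();print('rib',*rect(P[lab==k]))
rib(s,P,(240,188,345,215))
show(s,P,'jar',(345,195,385,235),.05,.1)
P=cloud(s2); rib(s2,P,(135,165,275,200)); show(s2,P,'Sjar',(130,140,168,188),.05,.1)
E
```

```text
time: 37.6
tool_pos: [0.4985, -0.2281, 0.034]
ee_rot: [3.141, 0.0, 1.677]
wrist_force: [0.8, 0.1, -0.6]
width: 0.0207
time: 38.02
tool_pos: [0.5024, -0.2305, 0.1438]
ee_rot: [3.128, 0.01, 1.677]
wrist_force: [0.8, -0.3, 1.8]
width: 0.0208
time: 38.35
tool_pos: [0.3971, -0.1274, 0.2155]
ee_rot: [3.14, 0.0, 1.676]
wrist_force: [0.7, 0.4, 0.8]
width: 0.0438
time: 38.68
tool_pos: [0.398, -0.025, 0.2153]
ee_rot: [3.138, -0.001, 1.682]
wrist_force: [0.6, -0.6, -0.3]
width: 0.0708
rib [ 496.4 -230.2] [ 11.9 218.8] 6.04
jar 246 circ [ 437.6 -388.1] 27.2 med [ 438.8 -388. ] rect [ 437.5 -388.2] [52.1 50.7] 1.25 z [0.0574 0.0626 0.0681]
rib [ 496.8 -228.8] [ 18.7 217.7] 6.16
Sjar 205 circ [ 439.1 -387.5] 28.5 med [ 443.2 -388.1] rect [ 439.6 -391. ] [55.7 47.4] 9.53 z [0.0548 0.0628 0.0665]
```

View pics/r5c.png

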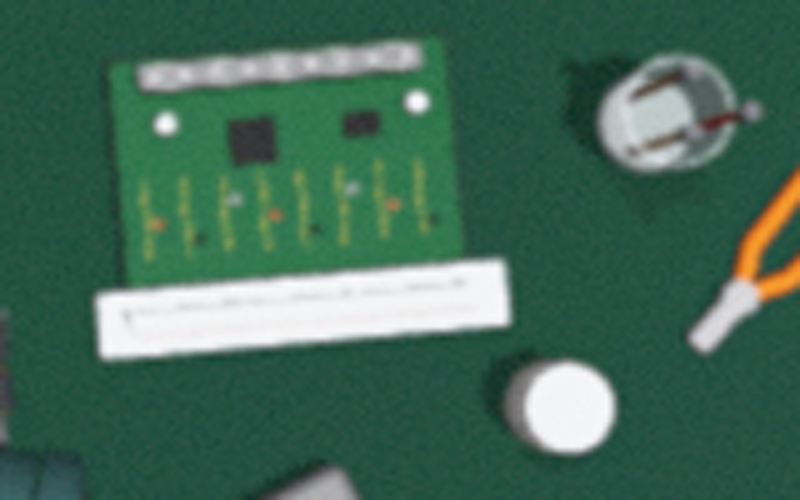

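View pics/r5.png

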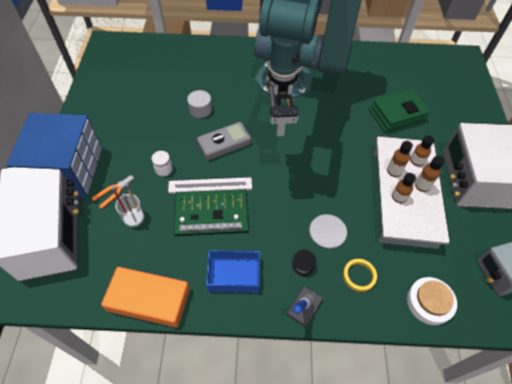

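The rule is now flush: rib yaw 6.04°, centre (496.5,−229.5), against a predicted 497. The jar has been knocked to about (438,−388), as warned. I'll measure the plate and jar exactly.

Run:
```python
from h import *
for f,bx,bj in(('r5t.png',(160,130,216,184),(340,205,372,240)),('r5.png',(300,205,355,255),(148,146,178,172))):
    s=dict(np.load('pics/'+f+'.npz')); im=s['image'].astype(int)
    for n,b,z in(('plate',bx,.005),('jarlid',bj,.064)):
        m=np.zeros(im.shape[:2],np.uint8); u0,v0,u1,v1=b
        m[v0:v1,u0:u1]=(im.min(2)[v0:v1,u0:u1]>(110 if n=='plate' else 190))
        c=max(cv2.findContours(m,cv2.RETR_EXTERNAL,cv2.CHAIN_APPROX_NONE)[0],key=cv2.contourArea)
        q=np.array([ray(s,p[0][0],p[0][1],z)[:2]*1000 for p in c]).astype(np.float32)
        print(f,n,cv2.minEnclosingCircle(q),cv2.fitEllipse(q)[:2])
```

```text
r5t.png plate ((637.3890380859375, 134.04837036132812), 56.54158020019531) ((638.0157470703125, 134.1149139404297), (108.9966049194336, 110.27888488769531))
r5t.png jarlid ((438.9617004394531, -388.4878845214844), 26.199920654296875) ((438.8841857910156, -388.5437316894531), (49.697540283203125, 49.82551193237305))
r5.png plate ((638.0357055664062, 134.18899536132812), 56.380863189697266) ((638.1752319335938, 134.46807861328125), (109.0223617553711, 109.97317504882812))
r5.png jarlid ((440.7216796875, -388.8477478027344), 25.827693939208984) ((440.484375, -388.97174072265625), (48.80070877075195, 49.135677337646484))
```

```bash
python3 -m inch '[{"linear":[0.1,-0.4,0],"twist":-0.119,"gripper":0.85},{"linear":[0.2,-0.8,0],"twist":-0.238,"gripper":0.85},{"linear":[0.2,-1,0],"twist":-0.357,"gripper":0.85},{"linear":[0.2,-1,0],"twist":-0.476,"gripper":0.85},{"linear":[0.2,-1,0],"twist":-0.58,"gripper":0.85}]'
python3 -m inch '[{"linear":[0.1,-0.4,0],"twist":-0.119,"gripper":0.85},{"linear":[0.2,-0.8,0],"twist":-0.238,"gripper":0.85},{"linear":[0.2,-1,0],"twist":-0.357,"gripper":0.85},{"linear":[0.2,-1,0],"twist":-0.476,"gripper":0.85},{"linear":[0.2,-1,0],"twist":-0.58,"gripper":0.85}]'
python3 -m inch '[{"linear":[0,-0.4,0],"twist":0,"gripper":0.85},{"linear":[0,-0.8,0],"twist":0,"gripper":0.85},{"linear":[0,-1,0],"twist":0,"gripper":0.85}]'
python3 -m inch '[{"linear":[0,-0.3,0],"twist":0,"gripper":0.85},{"linear":[0,-0.62,0],"twist":0,"gripper":0.85},{"linear":[0,-0.62,0],"twist":0,"gripper":0.85},{"linear":[0,-0.62,0],"twist":0,"gripper":0.85},{"linear":[0,-0.62,0],"twist":0,"gripper":0.85}]'
```

```text
time: 39.2
tool_pos: [0.4179, -0.1313, 0.2137]
ee_rot: [-3.141, 0.001, 1.058]
wrist_force: [0.6, 0.1, -0.6]
width: 0.0796
time: 39.62
tool_pos: [0.4374, -0.2317, 0.2133]
ee_rot: [-3.141, 0.001, 0.451]
wrist_force: [-0.1, -0.0, -1.0]
width: 0.08
time: 39.87
tool_pos: [0.4367, -0.3334, 0.2134]
ee_rot: [3.14, 0.002, 0.458]
wrist_force: [-0.1, 0.0, -0.3]
width: 0.0797
time: 40.28
tool_pos: [0.4373, -0.3909, 0.2135]
ee_rot: [-3.14, 0.0, 0.46]
wrist_force: [-0.2, 0.7, 0.6]
width: 0.0797
```

```bash
python3 -m inch '[{"linear":[0.02,0.02,-0.3],"twist":0,"gripper":0.85},{"linear":[0.02,0.02,-0.6],"twist":0,"gripper":0.85},{"linear":[0.02,0.02,-0.9],"twist":0,"gripper":0.85},{"linear":[0.02,0.02,-1],"twist":0,"gripper":0.85},{"linear":[0.02,0.02,-1],"twist":0,"gripper":0.85},{"linear":[0.02,0.02,-1],"twist":0,"gripper":0.85}]'
python3 - <<'E'
from h import *
print(robot.get_obs()['tool_pos'])
s2=snap('scene','j1.png')
a=cv2.cvtColor(s2['image'],cv2.COLOR_RGB2BGR)[90:210,100:260]
cv2.imwrite('pics/j1c.png',cv2.resize(a,None,fx=5,fy=5,interpolation=cv2.INTER_CUBIC))
E
```

```text
time: 40.78
tool_pos: [0.4403, -0.3878, 0.1148]
ee_rot: [3.141, -0.0, 0.463]
wrist_force: [0.7, 0.7, 1.0]
width: 0.0799
[ 0.44028495 -0.38776618  0.1147561 ]
```

View pics/j1c.png

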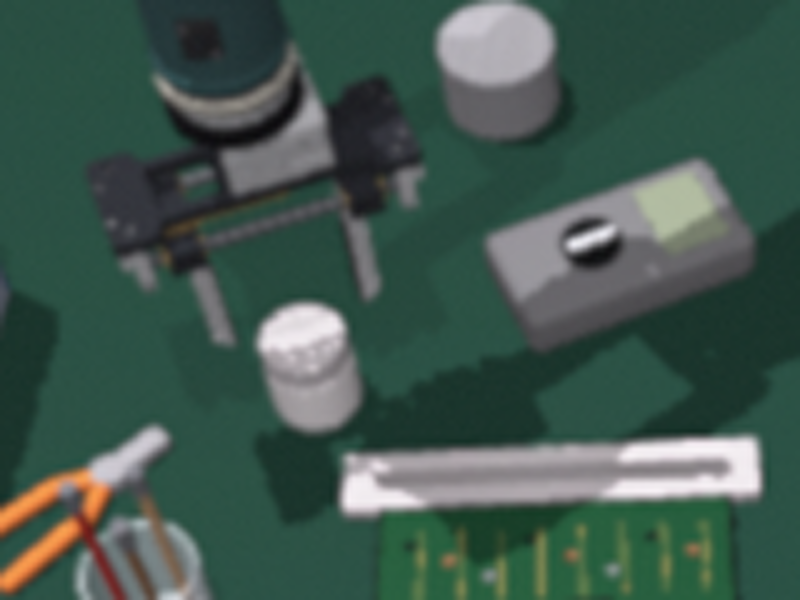

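The jar is centred between the fingers and clear of the rule. I descend slowly and close.

```bash
python3 -m inch '[{"linear":[-0.01,-0.01,-0.2],"twist":0,"gripper":0.85},{"linear":[-0.01,-0.01,-0.4],"twist":0,"gripper":0.85},{"linear":[-0.01,-0.01,-0.6],"twist":0,"gripper":0.85},{"linear":[-0.01,-0.01,-0.75],"twist":0,"gripper":0.85},{"linear":[-0.01,-0.01,-0.82],"twist":0,"gripper":0.85},{"linear":[-0.01,-0.01,-0.82],"twist":0,"gripper":0.85},{"linear":[-0.01,-0.01,-0.82],"twist":0,"gripper":0.85},{"linear":[-0.01,-0.01,-0.82],"twist":0,"gripper":0.85}]'
python3 -m inch '[{"linear":[0,0,0],"twist":0,"gripper":0.4},{"linear":[0,0,0],"twist":0,"gripper":0.4},{"linear":[0,0,0],"twist":0,"gripper":0.4},{"linear":[0,0,0],"twist":0,"gripper":0.4},{"linear":[0,0,0],"twist":0,"gripper":0.4}]'
```

```text
time: 41.5
tool_pos: [0.4402, -0.3903, 0.0344]
ee_rot: [3.138, -0.001, 0.462]
wrist_force: [-0.4, 0.4, -0.1]
width: 0.0798
time: 41.92
tool_pos: [0.4392, -0.3893, 0.0325]
ee_rot: [3.141, -0.0, 0.462]
wrist_force: [0.1, 0.0, 0.9]
width: 0.0556
```

```bash
python3 -m inch '[{"linear":[0,0,0.1],"twist":0,"gripper":0.4},{"linear":[0,0,0.3],"twist":0,"gripper":0.4},{"linear":[0,0,0.5],"twist":0,"gripper":0.4},{"linear":[0,0,0.8],"twist":0,"gripper":0.4},{"linear":[0,0,1],"twist":0,"gripper":0.4},{"linear":[0,0,1],"twist":0,"gripper":0.4}]'
```

```text
time: 42.42
tool_pos: [0.441, -0.3912, 0.1379]
ee_rot: [3.132, -0.003, 0.462]
wrist_force: [0.4, -1.1, -1.7]
width: 0.0555
```

```bash
python3 -m inch '[{"linear":[0,0.2,0],"twist":0,"gripper":0.4},{"linear":[0.2,0.5,0],"twist":0,"gripper":0.4},{"linear":[0.3,0.8,0],"twist":0,"gripper":0.4},{"linear":[0.4,1,0],"twist":0,"gripper":0.4}]'
python3 -m inch '[{"linear":[0.1,0.4,0],"twist":0,"gripper":0.4},{"linear":[0.3,0.7,0],"twist":0,"gripper":0.4},{"linear":[0.4,1,0],"twist":0,"gripper":0.4}]'
python3 -m inch '[{"linear":[0.1,0.3,0],"twist":0,"gripper":0.4},{"linear":[0.3,0.7,0],"twist":0,"gripper":0.4},{"linear":[0.4,1,0],"twist":0,"gripper":0.4}]'
python3 -m inch '[{"linear":[0.1,0.3,0],"twist":0,"gripper":0.4},{"linear":[0.3,0.7,0],"twist":0,"gripper":0.4},{"linear":[0.4,1,0],"twist":0,"gripper":0.4}]'
python3 -m inch '[{"linear":[0.1,0.3,0],"twist":0,"gripper":0.4},{"linear":[0.3,0.7,0],"twist":0,"gripper":0.4},{"linear":[0.39,1,0],"twist":0,"gripper":0.4}]'
python3 -m inch '[{"linear":[0,0.1,0],"twist":0,"gripper":0.4},{"linear":[0,0.24,0],"twist":0,"gripper":0.4},{"linear":[0,0.24,0],"twist":0,"gripper":0.4},{"linear":[0,0.24,0],"twist":0,"gripper":0.4},{"linear":[0,0.24,0],"twist":0,"gripper":0.4}]'
python3 -m inch '[{"linear":[0,0,-0.2],"twist":0,"gripper":0.4},{"linear":[0,0,-0.4],"twist":0,"gripper":0.4},{"linear":[0,0,-0.6],"twist":0,"gripper":0.4},{"linear":[0,0,-0.75],"twist":0,"gripper":0.4},{"linear":[0,0,-0.75],"twist":0,"gripper":0.4},{"linear":[0,0,-0.75],"twist":0,"gripper":0.4},{"linear":[0,0,-0.75],"twist":0,"gripper":0.4}]'
python3 - <<'E'
from h import *
s=snap('scene','k1.png')
a=cv2.cvtColor(s['image'],cv2.COLOR_RGB2BGR)[150:290,250:410]
cv2.imwrite('pics/k1c.png',cv2.resize(a,None,fx=4,fy=4,interpolation=cv2.INTER_CUBIC))
E
```

```text
time: 42.75
tool_pos: [0.4785, -0.2862, 0.1298]
ee_rot: [-3.137, 0.001, 0.463]
wrist_force: [-0.4, 0.8, -2.9]
width: 0.0556
time: 43.0
tool_pos: [0.5193, -0.187, 0.13]
ee_rot: [-3.139, 0.001, 0.462]
wrist_force: [0.1, 1.1, -2.1]
width: 0.0558
time: 43.25
tool_pos: [0.559, -0.0869, 0.13]
ee_rot: [-3.139, 0.001, 0.462]
wrist_force: [0.3, 0.8, -3.0]
width: 0.0554
time: 43.5
tool_pos: [0.599, 0.0131, 0.1298]
ee_rot: [-3.14, 0.002, 0.462]
wrist_force: [0.5, -1.1, -2.5]
width: 0.0557
time: 43.75
tool_pos: [0.638, 0.1129, 0.1295]
ee_rot: [-3.14, 0.002, 0.462]
wrist_force: [1.0, 0.2, -2.7]
width: 0.0552
time: 44.17
tool_pos: [0.6376, 0.1334, 0.1316]
ee_rot: [3.141, 0.001, 0.461]
wrist_force: [-0.0, -0.8, -3.6]
width: 0.0555
time: 44.75
tool_pos: [0.6389, 0.1339, 0.0585]
ee_rot: [3.141, -0.002, 0.461]
wrist_force: [0.4, -0.2, -1.4]
width: 0.0556
```

View pics/k1c.png

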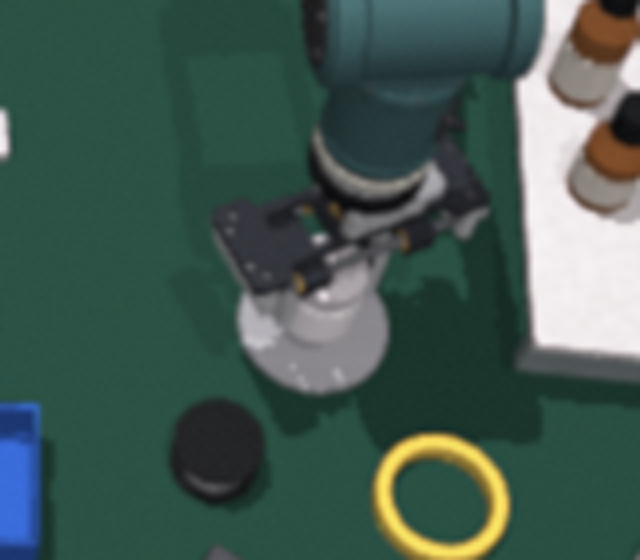

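The jar is above the plate and clear of the riser. I lower it the last 20 mm by feel.

```bash
python3 -m inch '[{"linear":[0,0,-0.1],"twist":0,"gripper":0.4},{"linear":[0,0,-0.15],"twist":0,"gripper":0.4},{"linear":[0,0,-0.17],"twist":0,"gripper":0.4},{"linear":[0,0,-0.18],"twist":0,"gripper":0.4},{"linear":[0,0,-0.18],"twist":0,"gripper":0.4},{"linear":[0,0,-0.18],"twist":0,"gripper":0.4}]'
python3 -m inch '[{"linear":[0,0,-0.01],"twist":0,"gripper":0.4},{"linear":[0,0,-0.01],"twist":0,"gripper":0.4},{"linear":[0,0,-0.02],"twist":0,"gripper":0.4},{"linear":[0,0,-0.02],"twist":0,"gripper":0.4}]'
```

```text
time: 45.3
tool_pos: [0.6381, 0.1349, 0.039]
ee_rot: [3.141, 0.0, 0.462]
wrist_force: [0.3, 0.5, -2.9]
width: 0.0555
time: 45.63
tool_pos: [0.6384, 0.1349, 0.0375]
ee_rot: [3.141, -0.001, 0.462]
wrist_force: [0.9, -1.2, -0.5]
width: 0.0555
```

```bash
python3 -m inch '[{"linear":[0,0,-0.005],"twist":0,"gripper":0.4},{"linear":[0,0,-0.01],"twist":0,"gripper":0.4},{"linear":[0,0,-0.01],"twist":0,"gripper":0.4}]'
python3 -m inch '[{"linear":[0,0,0],"twist":0,"gripper":0.62},{"linear":[0,0,0],"twist":0,"gripper":0.75},{"linear":[0,0,0],"twist":0,"gripper":0.85},{"linear":[0,0,0],"twist":0,"gripper":0.85},{"linear":[0,0,0],"twist":0,"gripper":0.85},{"linear":[0,0,0.1],"twist":0,"gripper":0.85},{"linear":[0,0,0.3],"twist":0,"gripper":0.85},{"linear":[0,0,0.6],"twist":0,"gripper":0.85},{"linear":[0,0,1],"twist":0,"gripper":0.85},{"linear":[0,0,1],"twist":0,"gripper":0.85}]'
python3 -m inch '[{"linear":[0,0,0.4],"twist":0,"gripper":0.85},{"linear":[0,0,0.8],"twist":0,"gripper":0.85},{"linear":[-0.3,-0.2,1],"twist":0,"gripper":0.85},{"linear":[-0.7,-0.5,1],"twist":0,"gripper":0.85},{"linear":[-1,-0.8,1],"twist":0,"gripper":0.85},{"linear":[-1,-0.8,1],"twist":0,"gripper":0.85}]'
python3 -m inch '[{"linear":[-0.4,0,0],"twist":0,"gripper":0.85},{"linear":[-0.8,0,0],"twist":0,"gripper":0.85},{"linear":[-1,0,0],"twist":0,"gripper":0.85},{"linear":[-1,0,0],"twist":0,"gripper":0.85}]'
python3 - <<'E'
from h import *
s=snap('top','z1t.png');s2=snap('scene','z1.png')
def rib(s,P,bx):
    m=seg(s,bx,.022,.036,P);n,lab,st,_=cv2.connectedComponentsWithStats(m.astype(np.uint8));k=1+st[1:,4].argmax();print('rib',*rect(P[lab==k]))
P=cloud(s);rib(s,P,(240,188,345,215)); show(s,P,'jar',(165,130,216,184),.055,.09)
show(s,P,'meter',(255,228,325,285),.02,.05);show(s,P,'cup',(355,145,392,180),.03,.2);show(s,P,'reel',(198,108,224,133),.025,.2);show(s,P,'tape',(145,97,182,130),.01,.2)
P=cloud(s2);rib(s2,P,(135,165,275,200)); show(s2,P,'jar',(300,190,355,250),.055,.09)
E
```

```text
time: 45.88
tool_pos: [0.6384, 0.1349, 0.0374]
ee_rot: [3.141, -0.001, 0.462]
wrist_force: [-2.6, -0.6, 3.2]
width: 0.0557
time: 46.72
tool_pos: [0.6427, 0.1354, 0.1469]
ee_rot: [3.136, -0.016, 0.462]
wrist_force: [1.2, -0.3, 0.9]
width: 0.0799
time: 47.22
tool_pos: [0.5346, 0.0521, 0.2375]
ee_rot: [3.14, 0.001, 0.46]
wrist_force: [1.2, -0.4, -0.4]
width: 0.0797
time: 47.55
tool_pos: [0.4357, 0.0551, 0.2373]
ee_rot: [3.141, -0.002, 0.462]
wrist_force: [0.4, 0.1, 0.1]
width: 0.0797
rib [ 496.4 -230.3] [ 11.9 219.2] 6.04
jar 241 circ [638.  135.3] 27.5 med [636.2 134.8] rect [637.6 135.6] [53.1 50.3] 46.11 z [0.0604 0.0669 0.0719]
meter 1441 circ [ 324.8 -199.2] 88.4 med [ 324.8 -199.1] rect [ 324.2 -200.1] [ 85.6 164.7] 28.9 z [0.0299 0.0366 0.0437]
cup 310 circ [ 620.8 -450.3] 34.7 med [ 616.2 -442.2] rect [ 619.8 -449.5] [66.3 66.8] 75.52 z [0.0343 0.0735 0.1529]
reel 318 circ [748.6  60.2] 32.3 med [749.   59.8] rect [747.5  59. ] [62.1 60.7] 1.28 z [0.0312 0.0363 0.0414]
tape 248 circ [774.3 215. ] 45.4 med [772.6 214.6] rect [774.2 215.4] [89.  86.7] 46.31 z [0.0119 0.018  0.0233]
rib [ 496.7 -229. ] [ 18.6 218.2] 5.27
jar 283 circ [637.9 136.4] 28.4 med [641.  133.8] rect [638.6 135.1] [52.7 53. ] 17.32 z [0.0599 0.0678 0.0715]
```

View pics/z1.png

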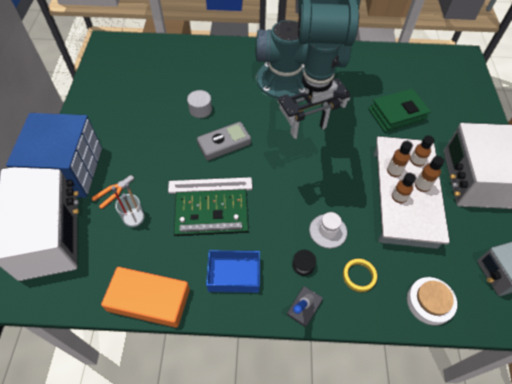

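View pics/z1t.png

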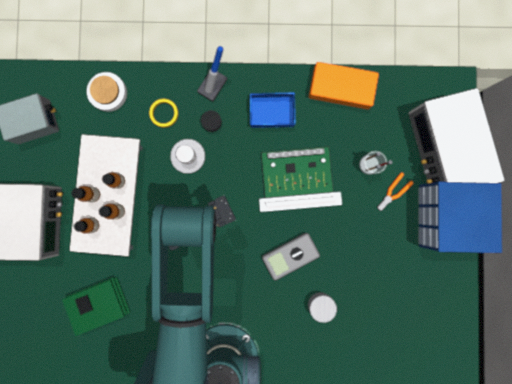

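The four bottles are upright on the riser, the rule lies at the board edge, and the jar at (330,225) in the scene view is within 1–2 mm of the plate centre. The bystanders I re-measured (meter, cup, reel, tape) are within about 1 mm of where they started. I hand the job in.

```bash
python3 -c "
from bench import robot
print(robot.close_job())"
```

```text
the job is handed in; nothing more can be done
None
```

The job is done in the order asked and handed in after about 48 s on the robot's clock; no verdict came back.

- **Bottles:** all four were set down with light contact (no more than about 3 N) and stand upright on the riser in the last pictures.
- **Straightedge:** it lies flat and was slid in until it pressed on the board edge, with almost no twisting force, so contact looks even. Its angle is 6.04°, against 5.97–6.06° for the board, and it overhangs both ends. The scene camera alone gave 5.3° in the last check, but its rib outline is smeared (18 mm wide instead of 12), so I trusted the top view. I did not measure the remaining gap directly; flush rests on the contact force and the pictures.
- **Jar:** it had been knocked about 3–4 cm during the rule step, so I measured it again before gripping. It now stands 1–2 mm from the middle of the plate.
- **Other things:** the meter, cup, reel and tape re-measured within about 1 mm of where they started. The bin and pliers I checked only by eye, and they look unmoved. The robot is clear of everything.

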